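# Steady a rocking bench sander on its screw feet

## Robot

A 7-joint arm with a two-finger parallel gripper is mounted at the origin on the work surface. World frame = base frame: x ahead of the robot, y to its left, z up, the work surface at z = 0. Lengths are in m, angles in rad, forces in N, time in s.
With the tool pointing down it reaches from about 0.425 to 0.875 m from the base axis. Payload 4.7 kg.
Tool frame: the origin (TCP) lies midway between the tips of the shut fingers; the grasp point (between the pads) lies 19 mm behind it; z points along the fingers, x is the direction in which the jaws open and shut, and the axes are right-handed (so a half turn about z gives the same grasp; the last joint's range is limited). The gripper opens to 87 mm and grips with 3 to 60 N. Pads are 19 mm wide; open, the fingers measure 117 mm over their backs; the gripper's body (75 mm by 190 mm) begins 51 mm behind the grasp point.
Start: joints at [-1.122, 0.321, -0.07, 1.45, 0.023, 1.371, -0.057], TCP at [0.274, 0.59, 0.223] pointing down, gripper open.
Joint ranges: [-2.86, 2.86], [-0.3, 2.09], [-1.38, 1.24], [0.06, 2.45], [-1.56, 4.7], [0.09, 2.05], [-2.69, 2.69]. Speed limits (rad/s): [2.57, 2.57, 3.14, 3.14, 3.14, 3.14, 3.14].

## Interface

Orientations are given as a rotation vector (axis times angle).
In Python, from bench import get_state, eyes, ticket gives the robot as it stands.
- The arm moves only by the tool carry_out, never from a script. Its argument "motion" is a list of rows, each a list of 2 entries, a list of its own where there are three numbers: the shift along the world's x, y, z in m, then the turn about the world's z in rad. A call has 1 to 20 rows; each row is the pose to reach, as a shift and turn from the pose commanded when the call began; what a row does not reach only later rows make up. A row lasts 1/10 s, in which the tool goes at most 50 mm and 8.59 degrees, less where a joint would pass 70% of its speed; a pose out of reach is approached as far as the arm can. A call with a gripper value outside its range is refused whole. "grip" is the gripper command: -1 is fully open, 1 is shut, values between are in proportion, set as the call begins (left out, the last holds). The fingers move at their own pace and stop on an object; "squeeze" is the grip in N (left out, the last holds). Time passes only in rows, so rows that repeat a pose let the fingers close. It gives the time, the measured TCP pose, the force and the opening at its end, in the units of the state.
- get_state(): the state, without advancing time (a new reading comes with each control period).
- eyes.get_image(name): name is "scene" or "top" or "wrist"; returns a dict with "pixels" (480x640x3 uint8, blue, green, red), "mtx" (3x3 intrinsics, pixels), "extrinsics" (4x4, takes a point from camera to world coordinates). Camera axes: x right, y down, z forward; pixel columns grow to the right and rows downward; lengths in m; the calibration is good to about 2 mm. The wrist camera is an equidistant fisheye: a pixel r from the principal point sees the ray r / f radians off the axis. A picture is of the moment at which its call begins. There is no depth.
- ticket.close_job(): hands the job in, once; it reports no verdict.
The state is a dict: "time": time; "joint_positions": joint angles; "qd": joint speeds; "joint_torque": joint torques, N m; "position": TCP position; "tool_rot": TCP orientation; "ft_force": force on the tool from outside, world axes, zero at the start; "torque": the same for the moment, N m; "grip_width": opening from 0.0 (shut) to 1.0 (fully open).
Only numpy, scipy, OpenCV 4.12 (cv2) and the standard library are available. Lean on these libraries where they do the work, as an engineer would, in place of code of your own. Each camera call takes 0.05 s, during which the arm holds its last target. There are 200 camera calls.

## Task

The bench sander dips and rocks when a front corner is loaded, because the two screw feet at the ends of its front beam hang clear of the wooden packers beneath them. Turn both knobs clockwise to wind the feet down until each one firmly carries its share of the weight, but stop before the middle foot of the beam is lifted out of work: all three should end up sharing the load about evenly. Work gently: do not lean on the machine or shove it about, leave the other things on the bench alone, and let go at the end.

Things in the scene. Friction and masses are not known exactly. Their poses are not given: they have to be found in the camera images.
- sander: Bench belt sander, about 7.8 kg, loose: blue housing, brown belt, dark steel frame. Origin at bench height; x from front beam to rear, y left, z up. Front beam 45 x 345 mm, top 44 mm high, centred at x = -70 mm. Housing and belt: x -30 to 130, y -80 to 80, up to 172 mm high. Rests on a rigid rear bar (200 mm wide, x = 90) and the middle foot (x = -70, y = 0), at first about half its weight (35 to 41 N) on each
- grip_left (a point): Centre of the left knob (x = -70, y = +150 mm of the sander), about 74 mm above the bench: round black lobed knob 40 mm across, 24 mm high, on an upright screw, 18 mm free between its underside and the beam. Grip it at any yaw. Clockwise from above winds it and its foot down 6 mm per turn; bare thread friction is about 0.03 N m, and the screw stays where it is left
- grip_right (a point): Centre of the right knob (x = -70, y = -150 mm of the sander), otherwise the same as the left
- knob_left (a joint): Turn of the left knob, rad, 0 at the start, growing clockwise (feet down), stops at -3 and 9
- knob_right (a joint): Turn of the right knob, rad, in the same way
- foot_left: Rubber foot disc, 48 x 7 mm, sprung at 30 N/mm, on the left screw and turning with it; origin under its centre. Starts 0.4 to 2.6 mm clear of its packer, whose height (about 10 mm) is not known well. Once it bears, each N on it adds about 0.01 (held still) to 0.02 N m (moving) to the turning torque. Load grows by about 14 N per rad wound after touching
- foot_right: The same under the right screw; its packer's height is independent of the left one's. The foot wound second gains about 19 N per rad after touching, and takes some 9 N per rad off each of the first foot and the middle foot
- foot_middle: Rubber foot (40 mm across, sprung at 30 N/mm) under the middle of the front beam; origin under its centre. It loses load as the screw feet take it (14 N per rad of the first, 9 N per rad of the second)
- glue: White glue bottle, 54 mm across, 150 mm high, bystander; origin under its centre
- offcut: Wood offcut 160 x 60 x 40 mm, bystander; origin under its centre
- cork_block: Cork sanding block 110 x 60 x 35 mm, bystander; origin under its centre
- screw_jar: Glass screw jar, 70 mm across, 90 mm high, bystander; origin under its centre

How it is judged:
By the outcome, as a careful person would: the job done as asked, in the order asked, and still so for the second after the job is handed in, with the robot touching nothing.
It also fails if it takes over 72 s, if anything falls off the work surface, if the arm or the gripper's body presses on something with over 40 N, if the wrist force passes 120 N, or if a joint passes its speed limit or range.

## Working session

There is one attempt and no reset: what is moved stays moved. The work goes in short steps, Python scripts to look and compute and a tool call to move; the robot and the scene stay as the last step left them, time stands still between calls to the robot, and variables do not carry over. Pictures are saved under pics/ and viewed, about 8 in all and at most 12, crops included, and the job is handed in when it is done.

Besides the shell and the picture viewer there is one more tool, called after "Request:" by a JSON object that holds its "op" and its "data", one argument or row to a line. carry_out: Moves the arm, as the interface text tells. Its arguments: {"type":"object","properties":{"motion":{"type":"array","items":{"type":"array"}},"grip":{"type":"number"},"squeeze":{"type":"number"}},"required":["motion"]}

```bash
mkdir -p pics; ls; python3 - <<'E'
from bench import get_state, eyes
import cv2,numpy as np
print(get_state())
for n in ("scene","top"):
    d=eyes.get_image(n); cv2.imwrite(f"pics/{n}1.png",d["pixels"]); print(n,d["mtx"],d["extrinsics"])
E
```

```text
pics
{'time': 0.0, 'joint_positions': array([-1.12191362,  0.32184062, -0.07011164,  1.45166997,  0.02259395,
        1.37080429, -0.05688257]), 'qd': array([ 0.00097176, -0.00217566,  0.00027905, -0.00082998,  0.00123672,
       -0.00037018,  0.00020523]), 'joint_torque': array([-3.00619658e-04, -4.91292787e+01, -4.04091440e-01, -3.12537181e+01,
       -6.39034552e-02,  4.36263601e-02,  1.81411397e-04]), 'position': array([0.27358271, 0.58900745, 0.22145282]), 'tool_rot': array([ 2.64728566e+00,  1.68952651e+00, -2.48754802e-03]), 'ft_force': array([-0.85781452, -0.43866968, -0.32630976]), 'torque': array([ 0.01380093, -0.0379151 , -0.01194078]), 'grip_width': 1.0014827101287183}
scene [[512.81133425   0.         330.14447357]
 [  0.         512.81133425 239.72884067]
 [  0.           0.           1.        ]] [[-0.180769    0.55001949 -0.81535337  1.45470544]
 [ 0.98324865  0.08139188 -0.16308727  0.17365622]
 [-0.02333804 -0.83117623 -0.55551905  0.72545915]
 [ 0.          0.          0.          1.        ]]
top [[567.89656617   0.         327.35386503]
 [  0.         567.89656617 240.00417193]
 [  0.           0.           1.        ]] [[-1.57802267e-02 -9.96675108e-01  7.99356844e-02  3.78467086e-01]
 [-9.99872505e-01  1.59248458e-02  1.17197539e-03  1.64790826e-02]
 [-2.44104215e-03 -7.99069989e-02 -9.96799334e-01  1.61380066e+00]
 [ 0.00000000e+00  0.00000000e+00  0.00000000e+00  1.00000000e+00]]
```

View pics/top1.png

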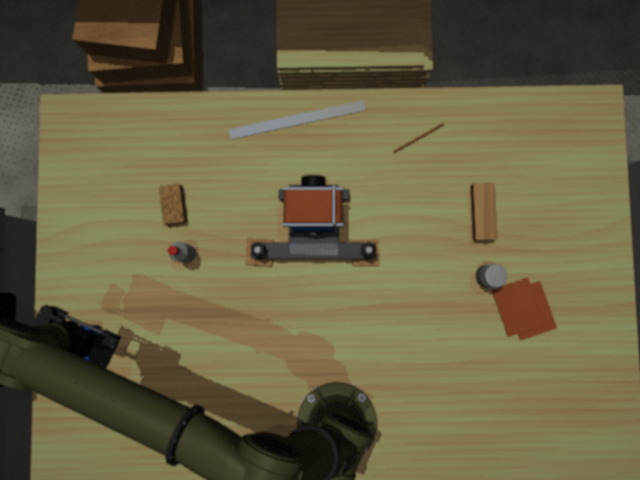

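View pics/scene1.png

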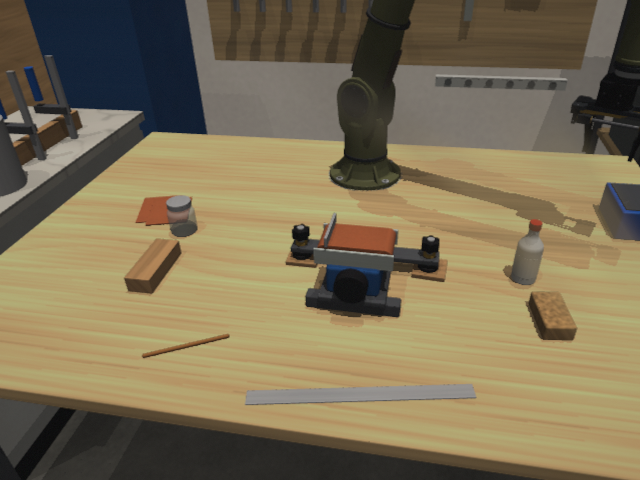

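The top view shows the sander in the middle, with its knobs at about (259,250) and (369,250). The beam is towards the robot, and the bystanders are well clear. In the scene view the knobs are at about (430,243) and (300,232).

```bash
cat > h.py <<'E'
import cv2,numpy as np
from scipy.spatial.transform import Rotation as R
def ray(d,u,v):
    K,E=d["mtx"],d["extrinsics"]; c=np.linalg.inv(K)@[u,v,1]; return E[:3,3],E[:3,:3]@c
def onplane(d,u,v,z):
    o,r=ray(d,u,v); return o+r*(z-o[2])/r[2]
def fish(d,u,v,z):
    K,E=d["mtx"],d["extrinsics"]; x=np.array([(u-K[0,2])/K[0,0],(v-K[1,2])/K[1,1]]); t=np.hypot(*x)
    c=np.array([*(x/t*np.sin(t)),np.cos(t)]) if t>1e-9 else np.array([0,0,1.]); o=E[:3,3]; r=E[:3,:3]@c
    return o+r*(z-o[2])/r[2]
E
python3 - <<'E'
from h import *; from bench import eyes
d=eyes.get_image("top"); g=d["pixels"].max(2); P=[]
for u0,v0 in((259,250),(369,250)):
    w=g[v0-14:v0+15,u0-14:u0+15]; n,l,s,c=cv2.connectedComponentsWithStats((w<38).astype(np.uint8))
    for k in range(1,n):
        if s[k,4]>30:
            u,v=c[k]+[u0-14,v0-14]; p=onplane(d,u,v,.08); print(s[k],u,v,p)
    print(np.round(onplane(d,u0,v0,.084),3))
cv2.imwrite("pics/t2.png",cv2.resize(d["pixels"][165:275,235:395],None,fx=5,fy=5,interpolation=cv2.INTER_CUBIC))
E
```

```text
[  8   8  15  16 106] 261.5188679245283 253.33018867924528 [0.4681508  0.19692754 0.08      ]
[0.477 0.203 0.084]
[  7   8  13  16 107] 368.04672897196264 252.62616822429908 [ 0.46547018 -0.09120615  0.08      ]
[ 0.472 -0.094  0.084]
```

View pics/t2.png

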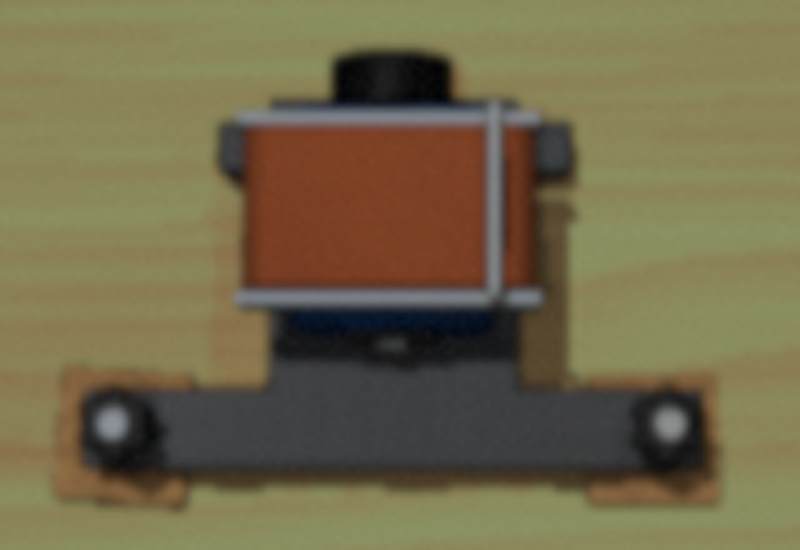

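The crop shows the screw tops at about (257,250) and (369,250) in full-image pixels. The sander is nearly square to the world frame, so I'll go above the left knob.

Request:
{"op": "carry_out", "data": {
  "motion": [
    [[0.01,-0.02,0],0.03],
    [[0.03,-0.06,0],0.1],
    [[0.05,-0.1,0],0.15],
    [[0.07,-0.14,0],0.2],
    [[0.09,-0.18,0],0.25],
    [[0.11,-0.22,0],0.3],
    [[0.13,-0.26,0],0.35],
    [[0.15,-0.3,0],0.35],
    [[0.17,-0.33,0],0.35],
    [[0.19,-0.36,0],0.35],
    [[0.198,-0.38,0],0.35],
    [[0.201,-0.386,0],0.35],
    [[0.201,-0.386,0],0.35],
    [[0.201,-0.386,0],0.35],
    [[0.201,-0.386,0],0.35]
  ],
  "grip": -1
}}

```text
time: 1.65
position: [0.474, 0.2053, 0.2225]
tool_rot: [-2.31, -2.128, -0.0]
ft_force: [-0.5, 0.9, 0.3]
grip_width: 1.0
```

```bash
python3 - <<'E'
from bench import get_state, eyes
from h import *
s=get_state(); print(s)
print(R.from_rotvec(s["tool_rot"]).as_matrix())
d=eyes.get_image("wrist"); cv2.imwrite("pics/w1.png",d["pixels"]); print(d["mtx"],d["extrinsics"])
np.savez("pics/w1.npz",**d)
cv2.imwrite("pics/s2.png",eyes.get_image("scene")["pixels"])
E
```

```text
{'time': 1.65, 'joint_positions': array([-0.65427689,  0.03395032,  0.19962647,  1.78550239, -0.00750498,
        1.32295832,  1.03605415]), 'qd': array([-1.04745928e-03, -1.49331519e-03,  4.55289785e-03,  2.78884473e-05,
        4.67607021e-03, -6.13822491e-04,  2.07742193e-03]), 'joint_torque': array([ 3.17773484e-01, -3.20502591e+01,  4.90742046e-01, -3.08816600e+01,
        2.89441017e-02,  8.83390568e-02, -4.67710808e-03]), 'position': array([0.47398813, 0.20532647, 0.22247507]), 'tool_rot': array([-2.31002582e+00, -2.12834667e+00, -3.66504305e-05]), 'ft_force': array([-0.51963197,  0.87210022,  0.27138768]), 'torque': array([0.01900564, 0.05899084, 0.00776037]), 'grip_width': 1.0002389547493264}
[[ 8.17305928e-02  9.96654393e-01 -3.63079191e-04]
 [ 9.96654380e-01 -8.17304356e-02  4.28512505e-04]
 [ 3.97404250e-04 -3.96887047e-04 -9.99999842e-01]]
[[371.64829954   0.         317.98072036]
 [  0.         371.64829954 233.36704843]
 [  0.           0.           1.        ]] [[ 8.21693117e-02  9.60774928e-01  2.64876843e-01  4.02180604e-01]
 [ 9.96618188e-01 -7.93810104e-02 -2.12330603e-02  2.11418608e-01]
 [ 6.25999384e-04  2.65725785e-01 -9.64048451e-01  3.85191667e-01]
 [ 0.00000000e+00  0.00000000e+00  0.00000000e+00  1.00000000e+00]]
```

View pics/w1.png

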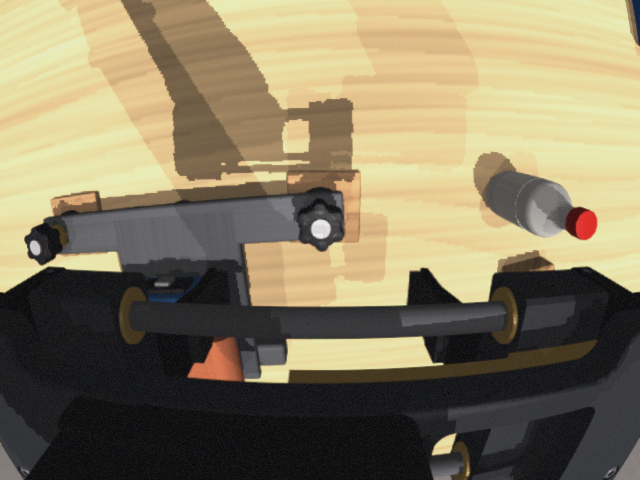

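View pics/s2.png

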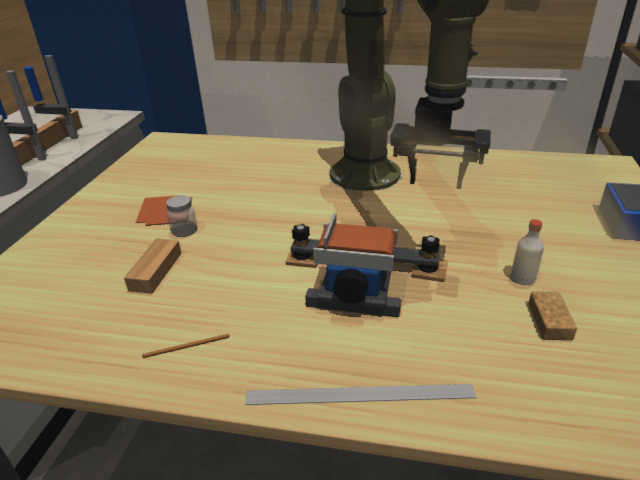

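In the wrist view the left knob's top is at (320,228) and the right knob's at (40,246). The scene view confirms that the long axis of the gripper body lies along the jaw axis, and that the camera sits on the robot side.

```bash
python3 - <<'E'
from h import *
d=dict(np.load("pics/w1.npz")); im=d["pixels"]
hsv=cv2.cvtColor(im,cv2.COLOR_BGR2HSV)
for (u0,v0) in((320,229),(37,246)):
    w=((hsv[...,2]>150)&(hsv[...,1]<50)).astype(np.uint8); n,l,s,c=cv2.connectedComponentsWithStats(w[v0-12:v0+13,u0-12:u0+13])
    k=1+np.argmax(s[1:,4]); u,v=c[k]+[u0-12,v0-12]
    print(s[k,4],u,v,[fish(d,u,v,z).round(4) for z in(.086,.09)])
s1=cv2.imread("pics/s2.png"); h=cv2.cvtColor(s1,cv2.COLOR_BGR2HSV)
E
```

```text
301 320.4086378737542 228.68770764119603 [array([0.4805, 0.2072, 0.086 ]), array([0.4795, 0.2072, 0.09  ])]
110 34.57272727272727 247.45454545454547 [array([ 0.4751, -0.0959,  0.086 ]), array([ 0.4741, -0.0918,  0.09  ])]
```

Request:
{"op": "carry_out", "data": {
  "motion": [
    [[0.004,0.002,-0.02],0],
    [[0.004,0.002,-0.05],0],
    [[0.004,0.002,-0.08],0],
    [[0.004,0.002,-0.11],0],
    [[0.004,0.002,-0.13],0],
    [[0.004,0.002,-0.145],0],
    [[0.004,0.002,-0.155],0],
    [[0.004,0.002,-0.161],0],
    [[0.004,0.002,-0.164],0],
    [[0.004,0.002,-0.164],0],
    [[0.004,0.002,-0.164],0]
  ]
}}

```text
time: 2.85
position: [0.4793, 0.2058, 0.0593]
tool_rot: [2.313, 2.125, 0.002]
ft_force: [-0.2, -0.8, -0.4]
grip_width: 1.001
```

Request:
{"op": "carry_out", "data": {
  "motion": [
    [[0,0,0],0],
    [[0,0,0],0],
    [[0,0,0],0],
    [[0,0,0],0],
    [[0,0,0],0],
    [[0,0,0],0],
    [[0,0,0],0],
    [[0,0,0],0]
  ],
  "grip": 1,
  "squeeze": 15
}}

```text
time: 3.65
position: [0.4789, 0.2069, 0.0586]
tool_rot: [-2.312, -2.126, -0.003]
ft_force: [1.5, 3.4, -1.2]
grip_width: 0.456
```

```bash
cat > st.py <<'E'
from bench import get_state
from h import *
s=get_state(); x=R.from_rotvec(s["tool_rot"]).as_matrix()[:,0]
print(s["time"],s["position"].round(4),"yaw",round(np.arctan2(x[1],x[0]),4),"F",s["ft_force"].round(2),"T",s["torque"].round(3),"w",round(s["grip_width"]*87,2),"q7",s["joint_positions"][6].round(2))
E
python3 st.py
```

```text
3.65 [0.4789 0.2069 0.0586] yaw 1.4867 F [ 1.53  3.44 -1.16] T [ 0.791 -0.108 -0.079] w 39.64 q7 1.07
```

Request:
{"op": "carry_out", "data": {
  "motion": [
    [[0,0,0],0],
    [[0,0,0],-0.05],
    [[0,0,-0.0001],-0.1],
    [[0,0,-0.0001],-0.15],
    [[0,0,-0.0002],-0.2],
    [[0,0,-0.0002],-0.25],
    [[0,0,-0.0003],-0.3]
  ],
  "squeeze": 30
}}

```text
time: 4.35
position: [0.4789, 0.2069, 0.0584]
tool_rot: [-2.605, -1.754, -0.003]
ft_force: [1.2, 5.9, -3.5]
grip_width: 0.451
```

```bash
python3 st.py
```

```text
4.35 [0.4789 0.2069 0.0584] yaw 1.185 F [ 1.21  5.86 -3.45] T [ 1.049 -0.204  0.039] w 39.2 q7 0.77
```

Request:
{"op": "carry_out", "data": {
  "motion": [
    [[0,0,0],-0.05],
    [[0,0,-0.0001],-0.1],
    [[0,0,-0.0001],-0.15],
    [[0,0,-0.0002],-0.2]
  ]
}}

```text
time: 4.75
position: [0.479, 0.207, 0.0582]
tool_rot: [-2.767, -1.485, -0.003]
ft_force: [1.5, 5.5, -2.6]
grip_width: 0.449
```

```bash
python3 st.py
```

```text
4.75 [0.479  0.207  0.0582] yaw 0.985 F [ 1.51  5.48 -2.57] T [ 1.02  -0.219  0.049] w 39.1 q7 0.58
```

Request:
{"op": "carry_out", "data": {
  "motion": [
    [[0,0.0005,-0.0002],0],
    [[0,0.001,-0.0004],-0.05],
    [[0,0.001,-0.0005],-0.1],
    [[0,0.001,-0.0005],-0.15],
    [[0,0.001,-0.0006],-0.2]
  ]
}}

```text
time: 5.25
position: [0.479, 0.207, 0.0579]
tool_rot: [-2.902, -1.202, -0.001]
ft_force: [0.8, 3.2, 0.3]
grip_width: 0.455
```

```bash
python3 st.py
```

```text
5.25 [0.479  0.207  0.0579] yaw 0.7852 F [0.77 3.17 0.32] T [0.628 0.035 0.053] w 39.62 q7 0.38
```

Request:
{"op": "carry_out", "data": {
  "motion": [
    [[0,0,0],-0.05],
    [[0,0,-0.0001],-0.1],
    [[0,0,-0.0001],-0.15],
    [[0,0,-0.0002],-0.2]
  ]
}}

```text
time: 5.65
position: [0.479, 0.207, 0.0577]
tool_rot: [-3.008, -0.906, -0.001]
ft_force: [0.0, 3.5, 1.2]
grip_width: 0.447
```

```bash
python3 st.py
```

```text
5.65 [0.479  0.207  0.0577] yaw 0.5853 F [0.01 3.54 1.23] T [0.705 0.063 0.075] w 38.87 q7 0.19
```

Request:
{"op": "carry_out", "data": {
  "motion": [
    [[0,0,0],-0.05],
    [[0,0,-0.0001],-0.1],
    [[0,0,-0.0001],-0.15],
    [[0,0,-0.0002],-0.2]
  ]
}}

```text
time: 6.05
position: [0.4791, 0.2071, 0.0576]
tool_rot: [-3.083, -0.601, -0.001]
ft_force: [-1.0, 3.3, 1.1]
grip_width: 0.452
```

```bash
python3 st.py
```

```text
6.05 [0.4791 0.2071 0.0576] yaw 0.3853 F [-0.98  3.27  1.14] T [ 0.579 -0.     0.069] w 39.33 q7 -0.01
```

Request:
{"op": "carry_out", "data": {
  "motion": [
    [[0,0,0],-0.05],
    [[0,0,-0.0001],-0.1],
    [[0,0,-0.0001],-0.15],
    [[0,0,-0.0002],-0.2]
  ]
}}

```text
time: 6.45
position: [0.4792, 0.2071, 0.0575]
tool_rot: [-3.127, -0.291, -0.001]
ft_force: [0.7, 3.2, 1.6]
grip_width: 0.449
```

```bash
python3 st.py
```

```text
6.45 [0.4792 0.2071 0.0575] yaw 0.1854 F [0.71 3.21 1.58] T [0.619 0.125 0.131] w 39.06 q7 -0.21
```

Request:
{"op": "carry_out", "data": {
  "motion": [
    [[0,0,0],-0.05],
    [[0,0,-0.0001],-0.1],
    [[0,0,-0.0001],-0.15],
    [[0,0,-0.0002],-0.2]
  ]
}}

```text
time: 6.85
position: [0.4792, 0.2071, 0.0573]
tool_rot: [-3.141, 0.023, -0.001]
ft_force: [0.3, 2.7, 1.6]
grip_width: 0.452
```

```bash
python3 st.py
```

```text
6.85 [0.4792 0.2071 0.0573] yaw -0.0145 F [0.31 2.7  1.63] T [0.569 0.093 0.128] w 39.32 q7 -0.4
```

Request:
{"op": "carry_out", "data": {
  "motion": [
    [[0,0,0],-0.05],
    [[0,0,-0.0001],-0.1],
    [[0,0,-0.0001],-0.15],
    [[0,0,-0.0002],-0.2]
  ]
}}

```text
time: 7.25
position: [0.4792, 0.2071, 0.0572]
tool_rot: [-3.123, 0.336, -0.001]
ft_force: [1.0, 3.0, 2.4]
grip_width: 0.45
```

```bash
python3 st.py; python3 st.py
```

```text
7.25 [0.4792 0.2071 0.0572] yaw -0.2144 F [0.97 2.96 2.41] T [0.61  0.143 0.137] w 39.18 q7 -0.6
7.25 [0.4792 0.2071 0.0572] yaw -0.2144 F [0.97 2.96 2.41] T [0.61  0.143 0.137] w 39.18 q7 -0.6
```

Request:
{"op": "carry_out", "data": {
  "motion": [
    [[0,0,0],0],
    [[0,0,0],0],
    [[0,0,0],0],
    [[0,0,0],0],
    [[0,0,0],0.14],
    [[0,0,0],0.28],
    [[0,0,0],0.42],
    [[0,0,0],0.56],
    [[0,0,0],0.7],
    [[0,0,0],0.84],
    [[0,0,0],0.98],
    [[0,0,0],1.12],
    [[0,0,0],1.26],
    [[0,0,0],1.4],
    [[0,0,0],1.54],
    [[0,0,0],1.68],
    [[0,0,0],1.7],
    [[0,0,0],1.7],
    [[0,0,0],1.7]
  ],
  "grip": -1
}}

```text
time: 9.15
position: [0.4788, 0.2064, 0.0564]
tool_rot: [2.316, 2.123, -0.0]
ft_force: [-0.1, 0.1, 0.0]
grip_width: 1.001
```

```bash
python3 st.py; python3 - <<'E'
from bench import eyes
import cv2,numpy as np
d=eyes.get_image("wrist"); cv2.imwrite("pics/w2.png",d["pixels"]); np.savez("pics/w2.npz",**d)
E
```

```text
9.15 [0.4788 0.2064 0.0564] yaw 1.4837 F [-0.1   0.1   0.03] T [0.053 0.001 0.013] w 87.1 q7 1.07
```

Request:
{"op": "carry_out", "data": {
  "motion": [
    [[0,0,0],0],
    [[0,0,0],0],
    [[0,0,0],0],
    [[0,0,0],0],
    [[0,0,0],0],
    [[0,0,0],0],
    [[0,0,0],0]
  ],
  "grip": 1,
  "squeeze": 30
}}

```text
time: 9.9
position: [0.4789, 0.207, 0.0565]
tool_rot: [-2.313, -2.125, -0.001]
ft_force: [-0.2, 2.5, -1.3]
grip_width: 0.454
```

```bash
python3 st.py
```

```text
9.9 [0.4789 0.207  0.0565] yaw 1.486 F [-0.19  2.51 -1.26] T [ 0.185 -0.011 -0.02 ] w 39.48 q7 1.07
```

Request:
{"op": "carry_out", "data": {
  "motion": [
    [[0,0,0],-0.05],
    [[0,0,-0.0001],-0.1],
    [[0,0,-0.0001],-0.15],
    [[0,0,-0.0002],-0.2]
  ]
}}

```text
time: 10.3
position: [0.4789, 0.207, 0.0564]
tool_rot: [-2.515, -1.882, -0.001]
ft_force: [-0.1, 0.4, -0.4]
grip_width: 0.446
```

```bash
python3 st.py
```

```text
10.3 [0.4789 0.207  0.0564] yaw 1.2848 F [-0.14  0.39 -0.4 ] T [0.165 0.004 0.155] w 38.8 q7 0.87
```

Request:
{"op": "carry_out", "data": {
  "motion": [
    [[0,0,0],-0.05],
    [[0,0,-0.0001],-0.1],
    [[0,0,-0.0001],-0.15],
    [[0,0,-0.0002],-0.2]
  ]
}}

```text
time: 10.7
position: [0.479, 0.2071, 0.0563]
tool_rot: [-2.69, -1.622, -0.001]
ft_force: [0.5, 0.5, 0.4]
grip_width: 0.452
```

```bash
python3 st.py
```

```text
10.7 [0.479  0.2071 0.0563] yaw 1.0851 F [0.51 0.46 0.43] T [0.079 0.011 0.207] w 39.33 q7 0.67
```

Request:
{"op": "carry_out", "data": {
  "motion": [
    [[0,0,0],-0.05],
    [[0,0,-0.0001],-0.1],
    [[0,0,-0.0001],-0.15],
    [[0,0,-0.0002],-0.2]
  ]
}}

```text
time: 11.1
position: [0.479, 0.2071, 0.0561]
tool_rot: [-2.839, -1.345, -0.001]
ft_force: [0.1, 0.9, 0.0]
grip_width: 0.45
```

```bash
python3 st.py
```

```text
11.1 [0.479  0.2071 0.0561] yaw 0.8851 F [0.06 0.86 0.01] T [0.088 0.079 0.22 ] w 39.12 q7 0.48
```

```bash
sed -i 's/"q7",.*/"q7",s["joint_positions"][6].round(2),"qd7",s["qd"][6].round(3))/' st.py; python3 st.py
```

```text
11.1 [0.479  0.2071 0.0561] yaw 0.8851 F [0.06 0.86 0.01] T [0.088 0.079 0.22 ] w 39.12 q7 0.48 qd7 -0.485
```

Request:
{"op": "carry_out", "data": {
  "motion": [
    [[0,0,-0.0001],-0.1]
  ]
}}

```text
time: 11.2
position: [0.4791, 0.2072, 0.0561]
tool_rot: [-2.903, -1.2, -0.002]
ft_force: [-0.5, 1.8, 0.9]
grip_width: 0.45
```

```bash
python3 st.py
```

```text
11.2 [0.4791 0.2072 0.0561] yaw 0.7842 F [-0.49  1.77  0.93] T [0.031 0.072 0.306] w 39.13 q7 0.38 qd7 -0.999
```

Request:
{"op": "carry_out", "data": {
  "motion": [
    [[0,0,0.0001],0.1]
  ]
}}

```text
time: 11.3
position: [0.479, 0.2071, 0.0561]
tool_rot: [-2.838, -1.345, -0.001]
ft_force: [1.1, 0.0, 0.6]
grip_width: 0.451
```

```bash
python3 st.py
```

```text
11.3 [0.479  0.2071 0.0561] yaw 0.8851 F [1.08 0.02 0.6 ] T [ 0.043  0.085 -0.227] w 39.22 q7 0.48 qd7 1.107
```

Request:
{"op": "carry_out", "data": {
  "motion": [
    [[0,0,0.0001],0.1]
  ]
}}

```text
time: 11.4
position: [0.479, 0.2071, 0.0562]
tool_rot: [-2.764, -1.492, -0.001]
ft_force: [-0.1, 1.3, 0.6]
grip_width: 0.453
```

```bash
python3 st.py
```

```text
11.4 [0.479  0.2071 0.0562] yaw 0.9896 F [-0.12  1.35  0.59] T [ 0.109  0.022 -0.23 ] w 39.42 q7 0.58 qd7 0.975
```

Request:
{"op": "carry_out", "data": {
  "motion": [
    [[0,0,0],0]
  ]
}}

```text
time: 11.5
position: [0.479, 0.2071, 0.0562]
tool_rot: [-2.766, -1.488, -0.001]
ft_force: [1.5, 2.4, 0.3]
grip_width: 0.454
```

```bash
python3 st.py
```

```text
11.5 [0.479  0.2071 0.0562] yaw 0.987 F [1.48 2.37 0.27] T [0.213 0.092 0.234] w 39.52 q7 0.58 qd7 -0.079
```

Request:
{"op": "carry_out", "data": {
  "motion": [
    [[0,0,0.0001],0.1]
  ]
}}

```text
time: 11.6
position: [0.479, 0.2071, 0.0563]
tool_rot: [-2.69, -1.622, -0.001]
ft_force: [0.2, 1.1, 0.3]
grip_width: 0.449
```

```bash
python3 st.py
```

```text
11.6 [0.479  0.2071 0.0563] yaw 1.0852 F [0.24 1.09 0.33] T [ 0.264  0.024 -0.192] w 39.08 q7 0.67 qd7 1.027
```

Request:
{"op": "carry_out", "data": {
  "motion": [
    [[0,0,0.0001],0.1]
  ]
}}

```text
time: 11.7
position: [0.4789, 0.2071, 0.0563]
tool_rot: [-2.604, -1.757, -0.001]
ft_force: [0.9, 1.8, -0.0]
grip_width: 0.448
```

```bash
python3 st.py
```

```text
11.7 [0.4789 0.2071 0.0563] yaw 1.187 F [ 0.92  1.78 -0.01] T [ 0.198 -0.032 -0.17 ] w 39.02 q7 0.77 qd7 0.973
```

Request:
{"op": "carry_out", "data": {
  "motion": [
    [[0,0,0.0001],0.1]
  ]
}}

```text
time: 11.8
position: [0.4789, 0.207, 0.0564]
tool_rot: [-2.513, -1.885, -0.001]
ft_force: [0.7, 2.0, -0.8]
grip_width: 0.452
```

```bash
python3 st.py
```

```text
11.8 [0.4789 0.207  0.0564] yaw 1.2871 F [ 0.73  2.05 -0.76] T [ 0.252 -0.018 -0.201] w 39.33 q7 0.87 qd7 0.97
```

Request:
{"op": "carry_out", "data": {
  "motion": [
    [[0,0,0.0001],0.1]
  ]
}}

```text
time: 11.9
position: [0.4789, 0.207, 0.0565]
tool_rot: [-2.415, -2.008, -0.001]
ft_force: [0.7, 0.6, -0.3]
grip_width: 0.452
```

```bash
python3 st.py
```

```text
11.9 [0.4789 0.207  0.0565] yaw 1.3872 F [ 0.69  0.56 -0.33] T [ 0.262 -0.04  -0.182] w 39.32 q7 0.97 qd7 0.971
```

Request:
{"op": "carry_out", "data": {
  "motion": [
    [[0,0,0.0001],0.1]
  ]
}}

```text
time: 12.0
position: [0.4789, 0.207, 0.0565]
tool_rot: [-2.312, -2.126, -0.001]
ft_force: [0.3, 1.2, -0.9]
grip_width: 0.451
```

```bash
python3 st.py
```

```text
12.0 [0.4789 0.207  0.0565] yaw 1.4872 F [ 0.26  1.23 -0.86] T [ 0.245 -0.072 -0.123] w 39.27 q7 1.07 qd7 0.97
```

Request:
{"op": "carry_out", "data": {
  "motion": [
    [[0,0,0],0],
    [[0,0,0],0],
    [[0,0,0],0]
  ]
}}

```text
time: 12.3
position: [0.4789, 0.2069, 0.0566]
tool_rot: [-2.316, -2.123, -0.001]
ft_force: [0.7, 2.5, -0.9]
grip_width: 0.451
```

```bash
python3 st.py
```

```text
12.3 [0.4789 0.2069 0.0566] yaw 1.484 F [ 0.68  2.53 -0.85] T [0.443 0.002 0.069] w 39.22 q7 1.06 qd7 0.009
```

Request:
{"op": "carry_out", "data": {
  "motion": [
    [[0,0,-0.0001],-0.1]
  ]
}}

```text
time: 12.4
position: [0.4789, 0.207, 0.0564]
tool_rot: [-2.42, -2.003, -0.001]
ft_force: [-0.3, 2.8, -0.6]
grip_width: 0.451
```

```bash
python3 st.py
```

```text
12.4 [0.4789 0.207  0.0564] yaw 1.3828 F [-0.32  2.76 -0.56] T [ 0.441 -0.081  0.164] w 39.2 q7 0.97 qd7 -1.033
```

Request:
{"op": "carry_out", "data": {
  "motion": [
    [[0,0,-0.0001],-0.1]
  ]
}}

```text
time: 12.5
position: [0.4789, 0.207, 0.0564]
tool_rot: [-2.519, -1.877, -0.001]
ft_force: [1.1, 2.7, -0.9]
grip_width: 0.448
```

```bash
python3 st.py
```

```text
12.5 [0.4789 0.207  0.0564] yaw 1.2807 F [ 1.06  2.69 -0.95] T [ 0.362 -0.067  0.158] w 38.98 q7 0.87 qd7 -0.973
```

Request:
{"op": "carry_out", "data": {
  "motion": [
    [[0,0,-0.0001],-0.1]
  ]
}}

```text
time: 12.6
position: [0.4789, 0.2071, 0.0563]
tool_rot: [-2.61, -1.749, -0.001]
ft_force: [0.5, 1.6, 0.5]
grip_width: 0.452
```

```bash
python3 st.py
```

```text
12.6 [0.4789 0.2071 0.0563] yaw 1.1809 F [0.54 1.64 0.47] T [ 0.452 -0.033  0.212] w 39.29 q7 0.77 qd7 -0.969
```

Request:
{"op": "carry_out", "data": {
  "motion": [
    [[0,0,-0.0001],-0.1]
  ]
}}

```text
time: 12.7
position: [0.4789, 0.207, 0.0563]
tool_rot: [-2.694, -1.616, -0.001]
ft_force: [-0.1, 2.0, 0.3]
grip_width: 0.452
```

```bash
python3 st.py
```

```text
12.7 [0.4789 0.207  0.0563] yaw 1.0809 F [-0.06  2.    0.3 ] T [ 0.401 -0.014  0.154] w 39.3 q7 0.67 qd7 -0.969
```

Request:
{"op": "carry_out", "data": {
  "motion": [
    [[0,0,-0.0001],-0.1]
  ]
}}

```text
time: 12.8
position: [0.479, 0.2071, 0.0562]
tool_rot: [-2.771, -1.48, -0.001]
ft_force: [0.7, 2.5, 0.5]
grip_width: 0.452
```

```bash
python3 st.py
```

```text
12.8 [0.479  0.2071 0.0562] yaw 0.9809 F [0.69 2.5  0.46] T [0.336 0.031 0.224] w 39.36 q7 0.57 qd7 -0.968
```

Request:
{"op": "carry_out", "data": {
  "motion": [
    [[0,0,-0.0001],-0.1]
  ]
}}

```text
time: 12.9
position: [0.479, 0.2071, 0.0561]
tool_rot: [-2.841, -1.34, -0.001]
ft_force: [-0.1, 1.8, 0.2]
grip_width: 0.446
```

```bash
python3 st.py
```

```text
12.9 [0.479  0.2071 0.0561] yaw 0.8811 F [-0.06  1.83  0.18] T [ 0.346 -0.003  0.273] w 38.78 q7 0.47 qd7 -0.968
```

```bash
cat > fit.py <<'E'
import numpy as np
from scipy.optimize import curve_fit
def run(D,cs=(None,.01,.0125,.015,.0175,.02),rate=14):
    t,T=np.array(D).T
    for c in cs:
        f=(lambda x,b,t0,k:b+k*rate*np.clip(x-t0,0,None)) if c is None else (lambda x,b,t0:b+c*rate*np.clip(x-t0,0,None))
        p,C=curve_fit(f,t,T,p0=[.05,np.median(t)]+([.015] if c is None else []))
        print(c,p.round(4),np.sqrt(np.diag(C)).round(4),"rms",np.std(T-f(t,*p)).round(4))
E
python3 - <<'E'
from fit import run
run([(.3,.039),(.5,.049),(.7,.053),(.9,.075),(1.1,.069),(1.3,.131),(1.5,.128),(1.7,.137),(1.7,.123),(1.8,.164),(1.8,.182),(1.9,.155),(1.9,.158),(1.9,.201),(2,.212),(2,.17),(2.1,.207),(2.1,.154),(2.1,.192),(2.2,.224),(2.2,.23),(2.3,.22),(2.3,.227),(2.3,.273),(2.4,.306)])
E
```

```text
None [0.054  1.0208 0.0102] [0.0125 0.1429 0.0012] rms 0.0235
0.01 [0.054  1.0051] [0.0122 0.0954] rms 0.0235
0.0125 [0.0693 1.3051] [0.0108 0.0711] rms 0.0255
0.015 [0.0693 1.4226] [0.0114 0.0622] rms 0.0268
0.0175 [0.0777 1.5545] [0.0115 0.0554] rms 0.0292
0.02 [0.0777 1.6151] [0.0126 0.0532] rms 0.0321
```

Request:
{"op": "carry_out", "data": {
  "motion": [
    [[0,0,-0.0001],-0.08],
    [[0,0,-0.0001],-0.08],
    [[0,0,-0.0001],-0.08]
  ]
}}

```text
time: 13.2
position: [0.479, 0.2071, 0.0561]
tool_rot: [-2.889, -1.233, -0.001]
ft_force: [0.6, 3.6, 1.2]
grip_width: 0.445
```

```bash
python3 st.py
```

```text
13.2 [0.479  0.2071 0.0561] yaw 0.8068 F [0.63 3.64 1.2 ] T [ 0.483  0.089 -0.132] w 38.71 q7 0.4 qd7 0.003
```

Request:
{"op": "carry_out", "data": {
  "motion": [
    [[0,0,0],0],
    [[0,0,0],0],
    [[0,0,0],0],
    [[0,0,0],0],
    [[0,0,0],0],
    [[0,0,0.02],0],
    [[0,0,0.05],0],
    [[0,0,0.08],0],
    [[0,0,0.11],0],
    [[0,0,0.14],0],
    [[0,0,0.16],0],
    [[0,0,0.17],0]
  ],
  "grip": -1
}}

```text
time: 14.4
position: [0.4797, 0.2068, 0.228]
tool_rot: [-2.89, -1.232, -0.005]
ft_force: [0.7, -0.3, 0.4]
grip_width: 1.001
```

```bash
python3 st.py
```

```text
14.4 [0.4797 0.2068 0.228 ] yaw 0.8059 F [ 0.73 -0.34  0.41] T [-0.042  0.006 -0.053] w 87.05 q7 0.36 qd7 -0.014
```

Request:
{"op": "carry_out", "data": {
  "motion": [
    [[0,-0.01,0.01],0],
    [[0,-0.04,0.02],-0.05],
    [[0,-0.08,0.02],-0.1],
    [[0,-0.12,0.02],-0.2],
    [[-0.003,-0.16,0.02],-0.3],
    [[-0.005,-0.2,0.02],-0.4],
    [[-0.005,-0.24,0.01],-0.5],
    [[-0.005,-0.27,0],-0.5],
    [[-0.005,-0.29,0],-0.5],
    [[-0.005,-0.299,0],-0.5],
    [[-0.005,-0.299,0],-0.5],
    [[-0.005,-0.299,0],-0.5]
  ]
}}

```text
time: 15.6
position: [0.4736, -0.0919, 0.2257]
tool_rot: [-3.104, -0.479, 0.0]
ft_force: [-0.0, 0.2, -0.4]
grip_width: 0.998
```

```bash
python3 st.py;  python3 - <<'E'
from bench import eyes
import cv2,numpy as np
d=eyes.get_image("wrist"); cv2.imwrite("pics/w3.png",d["pixels"]); np.savez("pics/w3.npz",**d)
E
```

```text
15.6 [ 0.4736 -0.0919  0.2257] yaw 0.3059 F [-0.05  0.22 -0.38] T [-0.077 -0.004 -0.024] w 86.86 q7 0.42 qd7 -0.001
```

View pics/w3.png

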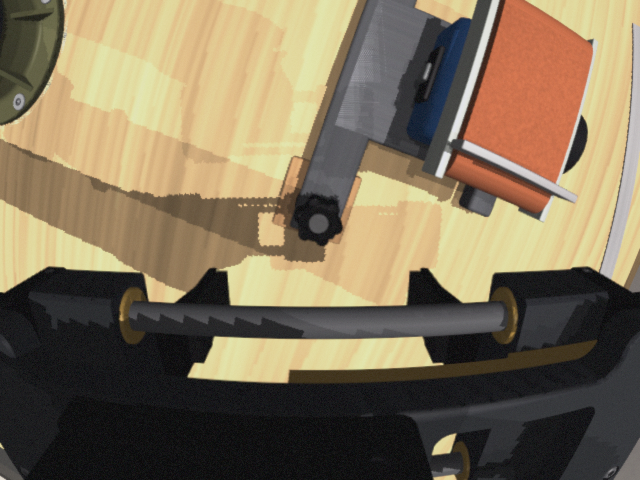

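The wrist view shows the right knob's top at (319,222), centred between the jaws, with the housing well to the side.

```bash
python3 - <<'E'
from h import *
d=dict(np.load("pics/w3.npz")); print(fish(d,318.5,222.5,.088), fish(dict(np.load("pics/w1.npz")),320.4,228.7,.088))
E
```

```text
[ 0.47480755 -0.09224516  0.088     ] [0.48001161 0.20719501 0.088     ]
```

Request:
{"op": "carry_out", "data": {
  "motion": [
    [[0,0,-0.02],0],
    [[0,0,-0.05],0],
    [[0,0,-0.08],0],
    [[0,0,-0.11],0],
    [[0,0,-0.135],0],
    [[0,0,-0.15],0],
    [[0,0,-0.16],0],
    [[0,0,-0.165],0],
    [[0,0,-0.167],0],
    [[0,0,-0.167],0]
  ]
}}

```text
time: 16.65
position: [0.4743, -0.0923, 0.0592]
tool_rot: [3.105, 0.479, 0.001]
ft_force: [0.4, -0.1, 0.1]
grip_width: 0.999
```

Request:
{"op": "carry_out", "data": {
  "motion": [
    [[0,0,0],0],
    [[0,0,0],0],
    [[0,0,0],0],
    [[0,0,0],0],
    [[0,0,0],0],
    [[0,0,0],0],
    [[0,0,0],0]
  ],
  "grip": 1,
  "squeeze": 30
}}

```text
time: 17.35
position: [0.4739, -0.0925, 0.0588]
tool_rot: [3.105, 0.479, 0.0]
ft_force: [1.9, 0.1, -1.6]
grip_width: 0.45
```

```bash
python3 st.py
```

```text
17.35 [ 0.4739 -0.0925  0.0588] yaw 0.3059 F [ 1.86  0.13 -1.55] T [-0.007 -0.187  0.026] w 39.15 q7 0.52 qd7 -0.0
```

Request:
{"op": "carry_out", "data": {
  "motion": [
    [[0,0,-0.0001],-0.1]
  ]
}}

```text
time: 17.45
position: [0.474, -0.0924, 0.0587]
tool_rot: [3.125, 0.32, 0.001]
ft_force: [1.1, -0.5, -0.8]
grip_width: 0.449
```

Request:
{"op": "carry_out", "data": {
  "motion": [
    [[0,0,-0.0001],-0.1]
  ]
}}

```text
time: 17.55
position: [0.4741, -0.0924, 0.0586]
tool_rot: [3.137, 0.16, 0.001]
ft_force: [1.1, 0.5, -0.8]
grip_width: 0.449
```

```bash
python3 st.py
```

```text
17.55 [ 0.4741 -0.0924  0.0586] yaw 0.1021 F [ 1.1   0.52 -0.81] T [-0.036  0.028  0.04 ] w 39.06 q7 0.32 qd7 -0.982
```

Request:
{"op": "carry_out", "data": {
  "motion": [
    [[0,0,-0.0001],-0.1]
  ]
}}

```text
time: 17.65
position: [0.4741, -0.0924, 0.0585]
tool_rot: [3.141, 0.003, 0.001]
ft_force: [1.0, -0.6, -1.1]
grip_width: 0.452
```

```bash
python3 st.py
```

```text
17.65 [ 0.4741 -0.0924  0.0585] yaw 0.0021 F [ 0.96 -0.57 -1.05] T [-0.087 -0.075  0.035] w 39.31 q7 0.22 qd7 -0.978
```

Request:
{"op": "carry_out", "data": {
  "motion": [
    [[0,0,-0.0001],-0.1]
  ]
}}

```text
time: 17.75
position: [0.4742, -0.0924, 0.0584]
tool_rot: [3.138, -0.154, 0.001]
ft_force: [0.9, -0.2, -0.1]
grip_width: 0.453
```

```bash
python3 st.py
```

```text
17.75 [ 0.4742 -0.0924  0.0584] yaw -0.0979 F [ 0.88 -0.19 -0.07] T [-0.126 -0.066  0.043] w 39.43 q7 0.12 qd7 -0.975
```

Request:
{"op": "carry_out", "data": {
  "motion": [
    [[0,0,-0.0001],-0.1]
  ]
}}

```text
time: 17.85
position: [0.4742, -0.0924, 0.0583]
tool_rot: [3.126, -0.31, 0.001]
ft_force: [1.1, -0.6, -0.7]
grip_width: 0.45
```

```bash
python3 st.py
```

```text
17.85 [ 0.4742 -0.0924  0.0583] yaw -0.1979 F [ 1.05 -0.57 -0.7 ] T [-0.107 -0.128 -0.019] w 39.18 q7 0.02 qd7 -0.976
```

Request:
{"op": "carry_out", "data": {
  "motion": [
    [[0,0,-0.0001],-0.1]
  ]
}}

```text
time: 17.95
position: [0.4743, -0.0924, 0.0582]
tool_rot: [3.107, -0.466, 0.002]
ft_force: [1.7, -0.4, -1.8]
grip_width: 0.452
```

```bash
python3 st.py
```

```text
17.95 [ 0.4743 -0.0924  0.0582] yaw -0.2979 F [ 1.68 -0.39 -1.79] T [-0.063 -0.166 -0.017] w 39.31 q7 -0.07 qd7 -0.976
```

Request:
{"op": "carry_out", "data": {
  "motion": [
    [[0,0,-0.0001],-0.1]
  ]
}}

```text
time: 18.05
position: [0.4743, -0.0925, 0.0581]
tool_rot: [3.08, -0.621, 0.002]
ft_force: [1.3, -1.3, -2.2]
grip_width: 0.449
```

```bash
python3 st.py
```

```text
18.05 [ 0.4743 -0.0925  0.0581] yaw -0.3978 F [ 1.28 -1.33 -2.25] T [-0.122 -0.119  0.046] w 39.04 q7 -0.17 qd7 -0.976
```

Request:
{"op": "carry_out", "data": {
  "motion": [
    [[0,0,-0.0001],-0.1]
  ]
}}

```text
time: 18.15
position: [0.4744, -0.0925, 0.0581]
tool_rot: [3.045, -0.774, 0.002]
ft_force: [1.8, -0.7, -1.0]
grip_width: 0.455
```

```bash
python3 st.py
```

```text
18.15 [ 0.4744 -0.0925  0.0581] yaw -0.498 F [ 1.79 -0.69 -1.  ] T [-0.086 -0.145 -0.005] w 39.55 q7 -0.27 qd7 -0.974
```

Request:
{"op": "carry_out", "data": {
  "motion": [
    [[0,0,-0.0001],-0.1]
  ]
}}

```text
time: 18.25
position: [0.4745, -0.0925, 0.058]
tool_rot: [-3.002, 0.925, -0.002]
ft_force: [2.0, -0.2, -0.8]
grip_width: 0.454
```

```bash
python3 st.py
```

```text
18.25 [ 0.4745 -0.0925  0.058 ] yaw -0.5978 F [ 2.03 -0.18 -0.77] T [-0.151 -0.278  0.05 ] w 39.47 q7 -0.37 qd7 -0.975
```

Request:
{"op": "carry_out", "data": {
  "motion": [
    [[0,0,-0.0001],-0.1]
  ]
}}

```text
time: 18.35
position: [0.4745, -0.0926, 0.0579]
tool_rot: [-2.952, 1.074, -0.002]
ft_force: [2.8, -1.7, -2.1]
grip_width: 0.453
```

```bash
python3 st.py
```

```text
18.35 [ 0.4745 -0.0926  0.0579] yaw -0.6979 F [ 2.79 -1.65 -2.12] T [-0.142 -0.259  0.068] w 39.45 q7 -0.47 qd7 -0.974
```

Request:
{"op": "carry_out", "data": {
  "motion": [
    [[0,0,-0.0001],-0.1]
  ]
}}

```text
time: 18.45
position: [0.4745, -0.0926, 0.0578]
tool_rot: [-2.895, 1.22, -0.003]
ft_force: [2.7, -0.4, -1.3]
grip_width: 0.457
```

```bash
python3 st.py
```

```text
18.45 [ 0.4745 -0.0926  0.0578] yaw -0.798 F [ 2.74 -0.4  -1.34] T [-0.124 -0.272  0.014] w 39.75 q7 -0.57 qd7 -0.974
```

Request:
{"op": "carry_out", "data": {
  "motion": [
    [[0,0,-0.0001],-0.1]
  ]
}}

```text
time: 18.55
position: [0.4746, -0.0926, 0.0577]
tool_rot: [-2.83, 1.363, -0.003]
ft_force: [2.0, -1.4, -2.1]
grip_width: 0.455
```

```bash
python3 st.py
```

```text
18.55 [ 0.4746 -0.0926  0.0577] yaw -0.8979 F [ 2.05 -1.39 -2.09] T [-0.132 -0.225 -0.005] w 39.56 q7 -0.66 qd7 -0.974
```

Request:
{"op": "carry_out", "data": {
  "motion": [
    [[0,0,-0.0001],-0.1]
  ]
}}

```text
time: 18.65
position: [0.4746, -0.0927, 0.0576]
tool_rot: [-2.758, 1.503, -0.003]
ft_force: [3.1, -0.6, -1.6]
grip_width: 0.445
```

```bash
python3 st.py
```

```text
18.65 [ 0.4746 -0.0927  0.0576] yaw -0.998 F [ 3.11 -0.61 -1.58] T [-0.274 -0.326  0.057] w 38.73 q7 -0.76 qd7 -0.972
```

Request:
{"op": "carry_out", "data": {
  "motion": [
    [[0,0,-0.0001],-0.1]
  ]
}}

```text
time: 18.75
position: [0.4747, -0.0928, 0.0575]
tool_rot: [-2.68, 1.639, -0.003]
ft_force: [2.1, -0.1, -2.1]
grip_width: 0.451
```

```bash
python3 st.py
```

```text
18.75 [ 0.4747 -0.0928  0.0575] yaw -1.098 F [ 2.09 -0.12 -2.15] T [-0.19  -0.348  0.027] w 39.26 q7 -0.86 qd7 -0.972
```

Request:
{"op": "carry_out", "data": {
  "motion": [
    [[0,0,-0.0001],-0.1]
  ]
}}

```text
time: 18.85
position: [0.4747, -0.0928, 0.0574]
tool_rot: [-2.594, 1.771, -0.003]
ft_force: [1.8, -1.0, -2.4]
grip_width: 0.45
```

```bash
python3 st.py
```

```text
18.85 [ 0.4747 -0.0928  0.0574] yaw -1.198 F [ 1.8  -0.98 -2.38] T [-0.266 -0.315  0.033] w 39.19 q7 -0.96 qd7 -0.971
```

Request:
{"op": "carry_out", "data": {
  "motion": [
    [[0,0,-0.0001],-0.1]
  ]
}}

```text
time: 18.95
position: [0.4747, -0.0929, 0.0573]
tool_rot: [-2.503, 1.899, -0.003]
ft_force: [2.0, -2.1, -2.0]
grip_width: 0.454
```

```bash
python3 st.py
```

```text
18.95 [ 0.4747 -0.0929  0.0573] yaw -1.2981 F [ 2.02 -2.07 -1.99] T [-0.31  -0.34   0.024] w 39.46 q7 -1.06 qd7 -0.971
```

Request:
{"op": "carry_out", "data": {
  "motion": [
    [[0,0,-0.0001],-0.1]
  ]
}}

```text
time: 19.05
position: [0.4747, -0.0929, 0.0572]
tool_rot: [-2.405, 2.021, -0.004]
ft_force: [3.0, -1.3, -2.0]
grip_width: 0.447
```

```bash
python3 st.py
```

```text
19.05 [ 0.4747 -0.0929  0.0572] yaw -1.3979 F [ 3.01 -1.27 -2.04] T [-0.29  -0.304  0.064] w 38.9 q7 -1.15 qd7 -0.97
```

Request:
{"op": "carry_out", "data": {
  "motion": [
    [[0,0,0],0],
    [[0,0,0],0],
    [[0,0,0],0],
    [[0,0,0],0],
    [[0,0,0],0.14],
    [[0,0,0],0.28],
    [[0,0,0],0.42],
    [[0,0,0],0.56],
    [[0,0,0],0.7],
    [[0,0,0],0.84],
    [[0,0,0],0.98],
    [[0,0,0],1.12],
    [[0,0,0],1.26],
    [[0,0,0],1.4],
    [[0,0,0],1.54],
    [[0,0,0],1.68],
    [[0,0,0],1.7],
    [[0,0,-0.0005],1.7],
    [[0,0,-0.0005],1.7]
  ],
  "grip": -1
}}

```text
time: 20.95
position: [0.4738, -0.0925, 0.0565]
tool_rot: [3.105, 0.476, 0.0]
ft_force: [0.8, -0.7, -0.5]
grip_width: 0.996
```

Request:
{"op": "carry_out", "data": {
  "motion": [
    [[0,0,0],0],
    [[0,0,0],0],
    [[0,0,0],0],
    [[0,0,0],0],
    [[0,0,0],0],
    [[0,0,0],0],
    [[0,0,0],0]
  ],
  "grip": 1,
  "squeeze": 30
}}

```text
time: 21.65
position: [0.4739, -0.0924, 0.0566]
tool_rot: [3.105, 0.479, 0.0]
ft_force: [1.1, 0.2, -0.8]
grip_width: 0.451
```

```bash
python3 st.py
```

```text
21.65 [ 0.4739 -0.0924  0.0566] yaw 0.306 F [ 1.09  0.21 -0.77] T [ 0.009 -0.13   0.06 ] w 39.25 q7 0.52 qd7 -0.001
```

Request:
{"op": "carry_out", "data": {
  "motion": [
    [[0,0,-0.0001],-0.1]
  ]
}}

```text
time: 21.75
position: [0.474, -0.0924, 0.0565]
tool_rot: [3.125, 0.32, 0.001]
ft_force: [0.8, -0.3, -0.1]
grip_width: 0.453
```

```bash
python3 st.py
```

```text
21.75 [ 0.474  -0.0924  0.0565] yaw 0.2043 F [ 0.78 -0.34 -0.08] T [-0.073 -0.027  0.06 ] w 39.42 q7 0.42 qd7 -1.041
```

Request:
{"op": "carry_out", "data": {
  "motion": [
    [[0,0,-0.0001],-0.1]
  ]
}}

```text
time: 21.85
position: [0.474, -0.0924, 0.0564]
tool_rot: [3.137, 0.16, 0.001]
ft_force: [0.3, -0.4, 0.1]
grip_width: 0.454
```

```bash
python3 st.py
```

```text
21.85 [ 0.474  -0.0924  0.0564] yaw 0.1022 F [ 0.27 -0.42  0.11] T [-0.05  -0.073 -0.005] w 39.52 q7 0.32 qd7 -0.98
```

Request:
{"op": "carry_out", "data": {
  "motion": [
    [[0,0,-0.0001],-0.1]
  ]
}}

```text
time: 21.95
position: [0.4741, -0.0924, 0.0564]
tool_rot: [3.142, 0.003, 0.001]
ft_force: [0.3, 1.0, -0.3]
grip_width: 0.452
```

```bash
python3 st.py
```

```text
21.95 [ 0.4741 -0.0924  0.0564] yaw 0.0021 F [ 0.33  0.97 -0.33] T [-0.071 -0.041  0.125] w 39.36 q7 0.22 qd7 -0.976
```

Request:
{"op": "carry_out", "data": {
  "motion": [
    [[0,0,-0.0001],-0.1]
  ]
}}

```text
time: 22.05
position: [0.4742, -0.0924, 0.0563]
tool_rot: [3.138, -0.153, 0.001]
ft_force: [1.6, 0.7, -0.4]
grip_width: 0.446
```

```bash
python3 st.py
```

```text
22.05 [ 0.4742 -0.0924  0.0563] yaw -0.0977 F [ 1.64  0.73 -0.44] T [-0.072 -0.039  0.103] w 38.76 q7 0.13 qd7 -0.976
```

Request:
{"op": "carry_out", "data": {
  "motion": [
    [[0,0,-0.0001],-0.1]
  ]
}}

```text
time: 22.15
position: [0.4743, -0.0924, 0.0563]
tool_rot: [3.126, -0.31, 0.001]
ft_force: [0.9, 0.6, -0.8]
grip_width: 0.452
```

```bash
python3 st.py
```

```text
22.15 [ 0.4743 -0.0924  0.0563] yaw -0.1977 F [ 0.88  0.57 -0.79] T [ 0.016 -0.047  0.155] w 39.28 q7 0.03 qd7 -0.974
```

Request:
{"op": "carry_out", "data": {
  "motion": [
    [[0,0,-0.0001],-0.1]
  ]
}}

```text
time: 22.25
position: [0.4743, -0.0924, 0.0562]
tool_rot: [3.107, -0.466, 0.002]
ft_force: [0.9, -0.5, 0.2]
grip_width: 0.451
```

```bash
python3 st.py
```

```text
22.25 [ 0.4743 -0.0924  0.0562] yaw -0.2976 F [ 0.87 -0.49  0.21] T [-0.071 -0.068  0.111] w 39.26 q7 -0.07 qd7 -0.973
```

Request:
{"op": "carry_out", "data": {
  "motion": [
    [[0,0,-0.0001],-0.1]
  ]
}}

```text
time: 22.35
position: [0.4744, -0.0925, 0.0561]
tool_rot: [3.08, -0.62, 0.002]
ft_force: [1.1, -0.1, -0.1]
grip_width: 0.452
```

```bash
python3 st.py
```

```text
22.35 [ 0.4744 -0.0925  0.0561] yaw -0.3976 F [ 1.06 -0.07 -0.11] T [-0.082 -0.114  0.146] w 39.33 q7 -0.17 qd7 -0.974
```

Request:
{"op": "carry_out", "data": {
  "motion": [
    [[0,0,-0.0001],-0.1]
  ]
}}

```text
time: 22.45
position: [0.4745, -0.0925, 0.056]
tool_rot: [3.045, -0.773, 0.002]
ft_force: [1.7, -0.2, 0.2]
grip_width: 0.45
```

```bash
python3 st.py
```

```text
22.45 [ 0.4745 -0.0925  0.056 ] yaw -0.4975 F [ 1.72 -0.21  0.23] T [-0.081 -0.072  0.146] w 39.15 q7 -0.27 qd7 -0.974
```

Request:
{"op": "carry_out", "data": {
  "motion": [
    [[0,0,-0.0001],-0.1]
  ]
}}

```text
time: 22.55
position: [0.4745, -0.0925, 0.056]
tool_rot: [-3.002, 0.925, -0.002]
ft_force: [1.7, 0.3, -0.0]
grip_width: 0.451
```

```bash
python3 st.py
```

```text
22.55 [ 0.4745 -0.0925  0.056 ] yaw -0.5975 F [ 1.69  0.33 -0.01] T [-0.074 -0.055  0.237] w 39.28 q7 -0.37 qd7 -0.973
```

Request:
{"op": "carry_out", "data": {
  "motion": [
    [[0,0,0.0001],0.1]
  ]
}}

```text
time: 22.65
position: [0.4744, -0.0925, 0.056]
tool_rot: [-3.046, 0.77, -0.002]
ft_force: [0.8, -0.7, 0.4]
grip_width: 0.449
```

```bash
python3 st.py
```

```text
22.65 [ 0.4744 -0.0925  0.056 ] yaw -0.495 F [ 0.84 -0.68  0.44] T [-0.092  0.021 -0.131] w 39.08 q7 -0.27 qd7 1.115
```

Request:
{"op": "carry_out", "data": {
  "motion": [
    [[0,0,0.0001],0.1]
  ]
}}

```text
time: 22.75
position: [0.4744, -0.0925, 0.0561]
tool_rot: [-3.082, 0.609, -0.002]
ft_force: [2.4, -0.2, 0.5]
grip_width: 0.451
```

```bash
python3 st.py
```

```text
22.75 [ 0.4744 -0.0925  0.0561] yaw -0.3905 F [ 2.42 -0.19  0.46] T [-0.108 -0.046 -0.152] w 39.2 q7 -0.16 qd7 0.98
```

Request:
{"op": "carry_out", "data": {
  "motion": [
    [[0,0,0.0001],0.1]
  ]
}}

```text
time: 22.85
position: [0.4743, -0.0925, 0.0562]
tool_rot: [-3.108, 0.454, -0.002]
ft_force: [1.0, -0.0, 0.7]
grip_width: 0.451
```

```bash
python3 st.py
```

```text
22.85 [ 0.4743 -0.0925  0.0562] yaw -0.2903 F [ 0.99 -0.04  0.67] T [-0.016  0.022 -0.089] w 39.25 q7 -0.06 qd7 0.975
```

Request:
{"op": "carry_out", "data": {
  "motion": [
    [[0,0,0.0001],0.1]
  ]
}}

```text
time: 22.95
position: [0.4743, -0.0924, 0.0563]
tool_rot: [-3.127, 0.298, -0.001]
ft_force: [1.4, 0.0, -0.9]
grip_width: 0.452
```

```bash
python3 st.py
```

```text
22.95 [ 0.4743 -0.0924  0.0563] yaw -0.1902 F [ 1.43  0.01 -0.89] T [-0.01   0.034 -0.079] w 39.35 q7 0.03 qd7 0.975
```

Request:
{"op": "carry_out", "data": {
  "motion": [
    [[0,0,0.0001],0.1]
  ]
}}

```text
time: 23.05
position: [0.4742, -0.0924, 0.0563]
tool_rot: [-3.138, 0.142, -0.001]
ft_force: [1.1, -0.2, -0.2]
grip_width: 0.451
```

```bash
python3 st.py
```

```text
23.05 [ 0.4742 -0.0924  0.0563] yaw -0.0902 F [ 1.09 -0.18 -0.17] T [-0.043 -0.03  -0.094] w 39.27 q7 0.13 qd7 0.975
```

Request:
{"op": "carry_out", "data": {
  "motion": [
    [[0,0,0.0001],0.1]
  ]
}}

```text
time: 23.15
position: [0.4741, -0.0924, 0.0564]
tool_rot: [-3.142, -0.015, -0.001]
ft_force: [0.1, 0.3, -0.3]
grip_width: 0.451
```

```bash
python3 st.py
```

```text
23.15 [ 0.4741 -0.0924  0.0564] yaw 0.0099 F [ 0.11  0.26 -0.32] T [-0.078 -0.029 -0.038] w 39.23 q7 0.23 qd7 0.974
```

Request:
{"op": "carry_out", "data": {
  "motion": [
    [[0,0,0.0001],0.1]
  ]
}}

```text
time: 23.25
position: [0.4741, -0.0924, 0.0565]
tool_rot: [3.137, 0.173, 0.001]
ft_force: [0.2, -0.1, -1.1]
grip_width: 0.455
```

```bash
python3 st.py
```

```text
23.25 [ 0.4741 -0.0924  0.0565] yaw 0.11 F [ 0.17 -0.09 -1.09] T [-0.076 -0.013 -0.125] w 39.55 q7 0.33 qd7 0.976
```

```bash
cat > right.py <<'E'
from fit import run
A=[(.2,.04),(.3,.035),(.4,.043),(.5,-.019),(.6,-.017),(.7,.046),(.8,-.005),(.9,.05),(1,.068),(1.1,.014),(1.2,-.005),(1.3,.057),(1.4,.027),(1.5,.033),(1.6,.024),(1.7,.064),(1.8,.06),(1.9,-.005),(2,.125),(2.1,.103),(2.2,.155),(2.3,.111),(2.4,.146),(2.5,.146),(2.6,.237),(2.5,.131),(2.4,.152),(2.3,.089),(2.2,.079),(2.1,.094),(2,.038),(1.9,.125)]
run(A,rate=19)
E
python3 right.py
```

```text
None [0.0261 1.6199 0.0079] [0.0087 0.1419 0.0017] rms 0.0322
0.01 [0.0284 1.7622] [0.0084 0.0628] rms 0.0327
0.0125 [0.0303 1.8697] [0.0085 0.0525] rms 0.0341
0.015 [0.0334 1.9607] [0.0085 0.0469] rms 0.0359
0.0175 [0.038 2.047] [0.0085 0.0436] rms 0.0377
0.02 [0.038  2.0821] [0.0089 0.0399] rms 0.0395
```

Request:
{"op": "carry_out", "data": {
  "motion": [
    [[0,0,-0.0001],-0.1],
    [[0,0,-0.0002],-0.2],
    [[0,0,-0.0003],-0.3],
    [[0,0,-0.0004],-0.4]
  ]
}}

```text
time: 23.65
position: [0.4743, -0.0924, 0.0562]
tool_rot: [3.107, -0.466, 0.002]
ft_force: [0.9, 0.3, -0.3]
grip_width: 0.451
```

```bash
python3 st.py
```

```text
23.65 [ 0.4743 -0.0924  0.0562] yaw -0.2976 F [ 0.88  0.31 -0.28] T [-0.077 -0.103  0.061] w 39.25 q7 -0.07 qd7 -0.973
```

Request:
{"op": "carry_out", "data": {
  "motion": [
    [[0,0,-0.0001],-0.1]
  ]
}}

```text
time: 23.75
position: [0.4744, -0.0925, 0.0561]
tool_rot: [3.08, -0.62, 0.002]
ft_force: [1.9, 0.7, -0.3]
grip_width: 0.452
```

```bash
python3 st.py
```

```text
23.75 [ 0.4744 -0.0925  0.0561] yaw -0.3976 F [ 1.92  0.74 -0.27] T [-0.101 -0.055  0.175] w 39.32 q7 -0.17 qd7 -0.974
```

Request:
{"op": "carry_out", "data": {
  "motion": [
    [[0,0,0],-0.05]
  ]
}}

```text
time: 23.85
position: [0.4744, -0.0925, 0.0561]
tool_rot: [3.064, -0.696, 0.002]
ft_force: [2.3, 1.0, -1.7]
grip_width: 0.454
```

```bash
python3 st.py
```

```text
23.85 [ 0.4744 -0.0925  0.0561] yaw -0.4466 F [ 2.29  1.05 -1.69] T [-0.058 -0.088  0.122] w 39.46 q7 -0.22 qd7 -0.455
```

Request:
{"op": "carry_out", "data": {
  "motion": [
    [[0,0,0],0]
  ]
}}

```text
time: 23.95
position: [0.4744, -0.0925, 0.0561]
tool_rot: [-3.064, 0.692, -0.002]
ft_force: [1.5, 0.3, -0.3]
grip_width: 0.453
```

```bash
python3 st.py
```

```text
23.95 [ 0.4744 -0.0925  0.0561] yaw -0.4441 F [ 1.49  0.29 -0.32] T [-0.051 -0.177 -0.027] w 39.38 q7 -0.22 qd7 0.041
```

Request:
{"op": "carry_out", "data": {
  "motion": [
    [[0,0,0],0],
    [[0,0,0],0],
    [[0,0,0],0],
    [[0,0,0],0],
    [[0,0,0.02],0],
    [[0,0,0.05],0],
    [[0,0,0.08],0],
    [[0,0,0.11],0],
    [[0,0,0.14],0],
    [[0,0,0.16],0],
    [[0,0,0.175],0],
    [[0,0,0.18],0]
  ],
  "grip": -1
}}

```text
time: 25.15
position: [0.4746, -0.0927, 0.2375]
tool_rot: [-3.064, 0.691, -0.004]
ft_force: [-0.4, -0.3, 0.0]
grip_width: 1.002
```

```bash
python3 st.py
```

```text
25.15 [ 0.4746 -0.0927  0.2375] yaw -0.444 F [-0.4  -0.31  0.04] T [-0.103  0.054 -0.049] w 87.21 q7 -0.34 qd7 -0.014
```

Request:
{"op": "carry_out", "data": {
  "motion": [
    [[0,0.01,0],0.1],
    [[0,0.04,0],0.2],
    [[0,0.08,0],0.3],
    [[0,0.12,0],0.4],
    [[0.003,0.16,0],0.5],
    [[0.004,0.2,0],0.6],
    [[0.004,0.24,0],0.7],
    [[0.0045,0.27,0],0.8],
    [[0.0045,0.29,0],0.9],
    [[0.0045,0.2995,0],1.0],
    [[0.0045,0.2995,0],1.05],
    [[0.0045,0.2995,0],1.05],
    [[0.0045,0.2995,0],1.05]
  ]
}}

```text
time: 26.45
position: [0.4781, 0.2066, 0.2352]
tool_rot: [2.999, 0.935, -0.002]
ft_force: [-0.4, -0.3, -0.4]
grip_width: 1.0
```

Request:
{"op": "carry_out", "data": {
  "motion": [
    [[0,0,-0.02],0],
    [[0,0,-0.05],0],
    [[0,0,-0.08],0],
    [[0,0,-0.11],0],
    [[0,0,-0.14],0],
    [[0,0,-0.16],0],
    [[0,0,-0.17],0],
    [[0,0,-0.177],0],
    [[0,0,-0.1805],0],
    [[0,0,-0.1805],0]
  ]
}}

```text
time: 27.45
position: [0.4787, 0.2072, 0.0558]
tool_rot: [-2.998, -0.937, -0.001]
ft_force: [0.2, -0.1, 0.0]
grip_width: 1.001
```

Request:
{"op": "carry_out", "data": {
  "motion": [
    [[0,0,0],0],
    [[0,0,0],0],
    [[0,0,0],0],
    [[0,0,0],0],
    [[0,0,0],0],
    [[0,0,0],0],
    [[0,0,0],0]
  ],
  "grip": 1,
  "squeeze": 30
}}

```text
time: 28.15
position: [0.479, 0.2075, 0.0555]
tool_rot: [-2.998, -0.937, -0.003]
ft_force: [2.2, 1.1, -3.4]
grip_width: 0.449
```

```bash
python3 st.py
```

```text
28.15 [0.479  0.2075 0.0555] yaw 0.606 F [ 2.21  1.09 -3.44] T [-0.077 -0.027 -0.007] w 39.03 q7 0.22 qd7 0.002
```

Request:
{"op": "carry_out", "data": {
  "motion": [
    [[0,0,0.0001],0.1]
  ]
}}

```text
time: 28.25
position: [0.4789, 0.2074, 0.0555]
tool_rot: [-2.947, -1.088, -0.002]
ft_force: [2.2, -0.2, -0.9]
grip_width: 0.455
```

```bash
python3 st.py
```

```text
28.25 [0.4789 0.2074 0.0555] yaw 0.7075 F [ 2.23 -0.24 -0.95] T [ 0.099 -0.294 -0.166] w 39.56 q7 0.32 qd7 1.031
```

Request:
{"op": "carry_out", "data": {
  "motion": [
    [[0,0,0.0001],0.1]
  ]
}}

```text
time: 28.35
position: [0.4789, 0.2074, 0.0556]
tool_rot: [-2.888, -1.237, -0.002]
ft_force: [1.0, 1.5, -2.0]
grip_width: 0.448
```

```bash
python3 st.py
```

```text
28.35 [0.4789 0.2074 0.0556] yaw 0.8095 F [ 1.    1.46 -2.02] T [ 0.088 -0.262 -0.155] w 39.02 q7 0.42 qd7 0.972
```

Request:
{"op": "carry_out", "data": {
  "motion": [
    [[0,0,-0.0001],-0.1]
  ]
}}

```text
time: 28.45
position: [0.4789, 0.2074, 0.0555]
tool_rot: [-2.947, -1.088, -0.002]
ft_force: [1.8, 1.7, -1.7]
grip_width: 0.451
```

```bash
python3 st.py
```

```text
28.45 [0.4789 0.2074 0.0555] yaw 0.7073 F [ 1.75  1.72 -1.66] T [ 0.101 -0.314  0.133] w 39.28 q7 0.32 qd7 -1.109
```

Request:
{"op": "carry_out", "data": {
  "motion": [
    [[0,0,-0.0001],-0.1]
  ]
}}

```text
time: 28.55
position: [0.4789, 0.2074, 0.0555]
tool_rot: [-3.0, -0.933, -0.002]
ft_force: [2.5, 0.5, -1.8]
grip_width: 0.451
```

```bash
python3 st.py
```

```text
28.55 [0.4789 0.2074 0.0555] yaw 0.603 F [ 2.46  0.52 -1.79] T [ 0.122 -0.252  0.224] w 39.25 q7 0.21 qd7 -0.973
```

Request:
{"op": "carry_out", "data": {
  "motion": [
    [[0,0,-0.0001],-0.1]
  ]
}}

```text
time: 28.65
position: [0.479, 0.2075, 0.0554]
tool_rot: [-3.043, -0.782, -0.003]
ft_force: [3.1, 1.0, -1.8]
grip_width: 0.448
```

```bash
python3 st.py
```

```text
28.65 [0.479  0.2075 0.0554] yaw 0.503 F [ 3.05  1.04 -1.81] T [ 0.108 -0.261  0.293] w 39.01 q7 0.12 qd7 -0.965
```

Request:
{"op": "carry_out", "data": {
  "motion": [
    [[0,0,-0.0001],-0.1]
  ]
}}

```text
time: 28.75
position: [0.479, 0.2075, 0.0553]
tool_rot: [-3.078, -0.629, -0.003]
ft_force: [3.1, 0.9, -1.4]
grip_width: 0.451
```

```bash
python3 st.py
```

```text
28.75 [0.479  0.2075 0.0553] yaw 0.403 F [ 3.1   0.92 -1.42] T [ 0.085 -0.269  0.28 ] w 39.2 q7 0.02 qd7 -0.967
```

Request:
{"op": "carry_out", "data": {
  "motion": [
    [[0,0,0.0001],0.1]
  ]
}}

```text
time: 28.85
position: [0.479, 0.2075, 0.0554]
tool_rot: [-3.042, -0.785, -0.003]
ft_force: [1.5, 1.2, -1.8]
grip_width: 0.446
```

```bash
python3 st.py
```

```text
28.85 [0.479  0.2075 0.0554] yaw 0.5051 F [ 1.47  1.25 -1.84] T [ 0.126 -0.225 -0.24 ] w 38.82 q7 0.12 qd7 1.103
```

Request:
{"op": "carry_out", "data": {
  "motion": [
    [[0,0,0.0001],0.1]
  ]
}}

```text
time: 28.95
position: [0.4789, 0.2074, 0.0554]
tool_rot: [-2.997, -0.943, -0.002]
ft_force: [2.3, 1.3, -1.5]
grip_width: 0.452
```

```bash
python3 st.py
```

```text
28.95 [0.4789 0.2074 0.0554] yaw 0.6095 F [ 2.29  1.32 -1.46] T [ 0.106 -0.247 -0.223] w 39.31 q7 0.22 qd7 0.975
```

Request:
{"op": "carry_out", "data": {
  "motion": [
    [[0,0,0.0001],0.1]
  ]
}}

```text
time: 29.05
position: [0.4789, 0.2074, 0.0555]
tool_rot: [-2.946, -1.091, -0.002]
ft_force: [1.8, 1.1, -1.6]
grip_width: 0.453
```

```bash
python3 st.py
```

```text
29.05 [0.4789 0.2074 0.0555] yaw 0.7096 F [ 1.76  1.08 -1.55] T [ 0.131 -0.242 -0.158] w 39.42 q7 0.32 qd7 0.966
```

Request:
{"op": "carry_out", "data": {
  "motion": [
    [[0,0,0.0001],0.1]
  ]
}}

```text
time: 29.15
position: [0.4788, 0.2074, 0.0556]
tool_rot: [-2.888, -1.237, -0.002]
ft_force: [1.9, 1.4, -1.5]
grip_width: 0.456
```

```bash
python3 st.py
```

```text
29.15 [0.4788 0.2074 0.0556] yaw 0.8096 F [ 1.87  1.43 -1.47] T [ 0.151 -0.319 -0.154] w 39.64 q7 0.42 qd7 0.968
```

Request:
{"op": "carry_out", "data": {
  "motion": [
    [[0,0,-0.0001],-0.1]
  ]
}}

```text
time: 29.25
position: [0.4789, 0.2074, 0.0555]
tool_rot: [-2.947, -1.088, -0.002]
ft_force: [2.2, 0.9, -1.2]
grip_width: 0.447
```

```bash
python3 st.py
```

```text
29.25 [0.4789 0.2074 0.0555] yaw 0.7073 F [ 2.2   0.93 -1.24] T [ 0.137 -0.259  0.23 ] w 38.88 q7 0.32 qd7 -1.108
```

Request:
{"op": "carry_out", "data": {
  "motion": [
    [[0,0,-0.0001],-0.1]
  ]
}}

```text
time: 29.35
position: [0.479, 0.2074, 0.0555]
tool_rot: [-3.0, -0.933, -0.003]
ft_force: [1.9, 1.0, -1.3]
grip_width: 0.452
```

```bash
python3 st.py
```

```text
29.35 [0.479  0.2074 0.0555] yaw 0.6029 F [ 1.89  0.96 -1.29] T [ 0.079 -0.244  0.235] w 39.35 q7 0.21 qd7 -0.971
```

Request:
{"op": "carry_out", "data": {
  "motion": [
    [[0,0,0.0001],0.1]
  ]
}}

```text
time: 29.45
position: [0.4789, 0.2074, 0.0555]
tool_rot: [-2.948, -1.085, -0.002]
ft_force: [2.7, 0.7, -2.7]
grip_width: 0.455
```

Request:
{"op": "carry_out", "data": {
  "motion": [
    [[0,0,0.0001],0.1]
  ]
}}

```text
time: 29.55
position: [0.4789, 0.2074, 0.0556]
tool_rot: [-2.888, -1.237, -0.002]
ft_force: [2.0, -0.0, -1.5]
grip_width: 0.454
```

```bash
python3 st.py
```

```text
29.55 [0.4789 0.2074 0.0556] yaw 0.8096 F [ 1.97 -0.01 -1.47] T [ 0.102 -0.243 -0.136] w 39.52 q7 0.42 qd7 0.971
```

Request:
{"op": "carry_out", "data": {
  "motion": [
    [[0,0,0.0001],0.1]
  ]
}}

```text
time: 29.65
position: [0.4788, 0.2074, 0.0557]
tool_rot: [-2.822, -1.38, -0.002]
ft_force: [0.9, 1.3, -1.6]
grip_width: 0.452
```

```bash
python3 st.py
```

```text
29.65 [0.4788 0.2074 0.0557] yaw 0.9098 F [ 0.86  1.28 -1.65] T [ 0.071 -0.264 -0.219] w 39.36 q7 0.51 qd7 0.968
```

Request:
{"op": "carry_out", "data": {
  "motion": [
    [[0,0,0.0001],0.1]
  ]
}}

```text
time: 29.75
position: [0.4787, 0.2073, 0.0557]
tool_rot: [2.75, 1.519, 0.002]
ft_force: [2.1, 0.6, -1.4]
grip_width: 0.45
```

```bash
python3 st.py
```

```text
29.75 [0.4787 0.2073 0.0557] yaw 1.0097 F [ 2.15  0.57 -1.4 ] T [ 0.13  -0.297 -0.127] w 39.14 q7 0.61 qd7 0.967
```

Request:
{"op": "carry_out", "data": {
  "motion": [
    [[0,0,0.0001],0.1]
  ]
}}

```text
time: 29.85
position: [0.4787, 0.2072, 0.0558]
tool_rot: [2.67, 1.655, 0.002]
ft_force: [2.2, 0.5, -2.5]
grip_width: 0.454
```

```bash
python3 st.py
```

```text
29.85 [0.4787 0.2072 0.0558] yaw 1.1097 F [ 2.23  0.53 -2.46] T [ 0.073 -0.271 -0.084] w 39.47 q7 0.71 qd7 0.97
```

Request:
{"op": "carry_out", "data": {
  "motion": [
    [[0,0,0.0001],0.1]
  ]
}}

```text
time: 29.95
position: [0.4787, 0.2072, 0.0559]
tool_rot: [2.584, 1.786, 0.001]
ft_force: [0.7, 0.2, -2.1]
grip_width: 0.449
```

```bash
python3 st.py
```

```text
29.95 [0.4787 0.2072 0.0559] yaw 1.2097 F [ 0.7   0.2  -2.09] T [ 0.117 -0.264 -0.168] w 39.1 q7 0.81 qd7 0.971
```

Request:
{"op": "carry_out", "data": {
  "motion": [
    [[0,0,0.0001],0.1]
  ]
}}

```text
time: 30.05
position: [0.4787, 0.2071, 0.0559]
tool_rot: [2.492, 1.913, 0.001]
ft_force: [1.2, 0.2, -2.1]
grip_width: 0.452
```

```bash
python3 st.py
```

```text
30.05 [0.4787 0.2071 0.0559] yaw 1.3097 F [ 1.15  0.22 -2.1 ] T [ 0.132 -0.327 -0.14 ] w 39.33 q7 0.91 qd7 0.97
```

Request:
{"op": "carry_out", "data": {
  "motion": [
    [[0,0,0.0001],0.1]
  ]
}}

```text
time: 30.15
position: [0.4786, 0.2071, 0.056]
tool_rot: [2.393, 2.035, 0.001]
ft_force: [1.7, 0.8, -2.3]
grip_width: 0.449
```

```bash
python3 st.py
```

```text
30.15 [0.4786 0.2071 0.056 ] yaw 1.4098 F [ 1.75  0.79 -2.34] T [ 0.162 -0.327 -0.058] w 39.06 q7 1.0 qd7 0.969
```

Request:
{"op": "carry_out", "data": {
  "motion": [
    [[0,0,0.0001],0.08]
  ]
}}

```text
time: 30.25
position: [0.4786, 0.207, 0.056]
tool_rot: [2.31, 2.129, 0.001]
ft_force: [1.1, 1.1, -2.8]
grip_width: 0.451
```

```bash
python3 st.py
```

```text
30.25 [0.4786 0.207  0.056 ] yaw 1.4894 F [ 1.05  1.09 -2.77] T [ 0.132 -0.319 -0.063] w 39.24 q7 1.08 qd7 0.763
```

Request:
{"op": "carry_out", "data": {
  "motion": [
    [[0,0,-0.0001],-0.08]
  ]
}}

```text
time: 30.35
position: [0.4786, 0.2071, 0.056]
tool_rot: [2.396, 2.031, 0.001]
ft_force: [0.8, 0.3, -2.3]
grip_width: 0.448
```

```bash
python3 st.py
```

```text
30.35 [0.4786 0.2071 0.056 ] yaw 1.4065 F [ 0.83  0.34 -2.28] T [ 0.158 -0.327  0.139] w 39.02 q7 1.0 qd7 -0.881
```

Request:
{"op": "carry_out", "data": {
  "motion": [
    [[0,0,-0.0001],-0.1]
  ]
}}

```text
time: 30.45
position: [0.4786, 0.2071, 0.0559]
tool_rot: [2.498, 1.905, 0.001]
ft_force: [1.3, 1.1, -1.6]
grip_width: 0.455
```

```bash
python3 st.py
```

```text
30.45 [0.4786 0.2071 0.0559] yaw 1.3028 F [ 1.34  1.15 -1.6 ] T [ 0.148 -0.301  0.136] w 39.63 q7 0.9 qd7 -0.985
```

Request:
{"op": "carry_out", "data": {
  "motion": [
    [[0,0,-0.0001],-0.1]
  ]
}}

```text
time: 30.55
position: [0.4787, 0.2072, 0.0559]
tool_rot: [2.59, 1.777, 0.001]
ft_force: [1.7, 0.6, -1.7]
grip_width: 0.453
```

```bash
python3 st.py
```

```text
30.55 [0.4787 0.2072 0.0559] yaw 1.2024 F [ 1.74  0.65 -1.7 ] T [ 0.073 -0.324  0.117] w 39.44 q7 0.8 qd7 -0.968
```

Request:
{"op": "carry_out", "data": {
  "motion": [
    [[0,0,-0.0001],-0.1]
  ]
}}

```text
time: 30.65
position: [0.4787, 0.2072, 0.0558]
tool_rot: [2.676, 1.645, 0.001]
ft_force: [2.8, 0.3, -1.9]
grip_width: 0.448
```

```bash
python3 st.py
```

```text
30.65 [0.4787 0.2072 0.0558] yaw 1.1025 F [ 2.8   0.31 -1.95] T [ 0.123 -0.299  0.112] w 38.94 q7 0.7 qd7 -0.968
```

Request:
{"op": "carry_out", "data": {
  "motion": [
    [[0,0,-0.0001],-0.1]
  ]
}}

```text
time: 30.75
position: [0.4787, 0.2073, 0.0557]
tool_rot: [2.755, 1.51, 0.002]
ft_force: [1.3, 2.1, -1.8]
grip_width: 0.454
```

```bash
python3 st.py
```

```text
30.75 [0.4787 0.2073 0.0557] yaw 1.0026 F [ 1.32  2.13 -1.84] T [ 0.13  -0.304  0.228] w 39.47 q7 0.6 qd7 -0.968
```

Request:
{"op": "carry_out", "data": {
  "motion": [
    [[0,0,-0.0001],-0.1]
  ]
}}

```text
time: 30.85
position: [0.4788, 0.2074, 0.0557]
tool_rot: [2.827, 1.37, 0.002]
ft_force: [1.0, 1.0, -2.0]
grip_width: 0.453
```

```bash
python3 st.py
```

```text
30.85 [0.4788 0.2074 0.0557] yaw 0.9027 F [ 1.02  1.02 -1.96] T [ 0.123 -0.255  0.22 ] w 39.39 q7 0.51 qd7 -0.968
```

Request:
{"op": "carry_out", "data": {
  "motion": [
    [[0,0,-0.0001],-0.1]
  ]
}}

```text
time: 30.95
position: [0.4788, 0.2074, 0.0556]
tool_rot: [2.892, 1.227, 0.002]
ft_force: [2.1, -0.5, -0.3]
grip_width: 0.452
```

```bash
python3 st.py
```

```text
30.95 [0.4788 0.2074 0.0556] yaw 0.8028 F [ 2.14 -0.46 -0.3 ] T [ 0.072 -0.262  0.185] w 39.31 q7 0.41 qd7 -0.968
```

Request:
{"op": "carry_out", "data": {
  "motion": [
    [[0,0,-0.0001],-0.1]
  ]
}}

```text
time: 31.05
position: [0.4789, 0.2075, 0.0556]
tool_rot: [2.949, 1.081, 0.002]
ft_force: [1.1, 1.0, -1.1]
grip_width: 0.454
```

```bash
python3 st.py
```

```text
31.05 [0.4789 0.2075 0.0556] yaw 0.7029 F [ 1.13  1.02 -1.07] T [ 0.065 -0.294  0.207] w 39.53 q7 0.31 qd7 -0.968
```

```bash
cat > glob.py <<'E'
import numpy as np
from scipy.optimize import least_squares
L2=[(.81,.136),(.81,.155),(.81,.154),(.81,.185),(.91,.219),(.91,.22),(1.01,.127),(1.01,.228),(1.11,.084),(1.11,.112),(1.21,.168),(1.21,.117),(1.31,.14),(1.31,.136),(1.41,.058),(1.41,.139),(1.49,.063),(.707,.166),(.707,.133),(.707,.158),(.707,.23),(.707,.207),(.605,.224),(.605,.223),(.605,.235),(.504,.293),(.504,.24),(.403,.28)]
L1=[(.3,.039),(.5,.049),(.7,.053),(.9,.075),(1.1,.069),(1.3,.131),(1.5,.128),(1.7,.137),(1.7,.123),(1.8,.164),(1.8,.182),(1.9,.155),(1.9,.158),(1.9,.201),(2,.212),(2,.17),(2.1,.207),(2.1,.154),(2.1,.192),(2.2,.224),(2.2,.23),(2.3,.22),(2.3,.227),(2.3,.273),(2.4,.306)]
Rr=[(.2,.04),(.3,.035),(.4,.043),(.5,-.019),(.6,-.017),(.7,.046),(.8,-.005),(.9,.05),(1,.068),(1.1,.014),(1.2,-.005),(1.3,.057),(1.4,.027),(1.5,.033),(1.6,.024),(1.7,.064),(1.8,.06),(1.9,-.005),(2,.125),(2.1,.103),(2.2,.155),(2.3,.111),(2.4,.146),(2.5,.146),(2.6,.237),(2.5,.131),(2.4,.152),(2.3,.089),(2.2,.079),(2.1,.094),(2,.038),(1.9,.125),(2.3,.061),(2.4,.175),(2.45,.122)]
# turns past touching each foot alone a,b; three springs k on a beam, linear rates 19 own, -9 cross (14 alone)
def loads(a,b):
    if a<=0: return 0.,max(14*b,0)
    if b<=0: return 14*a,0.
    f=lambda p,q:(14*p-9*max(q-9/19*0,0),)
    M=np.array([[19,-9],[-9,19]])      # N/rad
    # b counted from touching with left at zero load: right touches later once left has lifted the beam
    F=M@[a,b]
    if F[0]<0: return 0.,14*b
    if F[1]<0: return 14*a,0.
    return tuple(F)
def res(p,fix=None):
    c,b,tl,tr=p; r=[]
    for t,T in L1: r.append(b+c*loads(t-tl,-9)[0]-T)
    for t,T in Rr: r.append(b+c*loads(2.38-tl,t-tr)[1]-T)
    for y,T in L2: r.append(b+c*loads(2.38-(y-.606)-tl,2.45-tr)[0]-T)
    return np.array(r)
def rep(s,free):
    c,b,tl,tr=s.x; n=len(s.fun); sd=np.sqrt(2*s.cost/n*np.diag(np.linalg.inv(s.jac.T@s.jac))) if free else 0
    F=loads(2.38-tl,2.45-tr); print(s.x.round(4),sd,"rms",np.sqrt(2*s.cost/n).round(4),"loads at nominal",np.round(F,1),"mid",38-sum(F))
rep(least_squares(res,[.01,.03,1,1.1],x_scale=[.01,.03,1,1],diff_step=1e-3),1)
for c in(.008,.01,.012,.014,.017,.02):
    s=least_squares(lambda q:res([c,*q]),[.03,1.1,1.1],diff_step=1e-3); s.x=np.r_[c,s.x]; rep(s,0)
E
python3 glob.py
```

```text
Traceback (most recent call last):
  File "glob.py", line 2, in <module>
    from scipy.optimize import least_squares
  File "scipy/linalg/_cythonized_array_utils.pyx", line 11, in init scipy.linalg._cythonized_array_utils
  File "glob.py", line 2, in <module>
    from scipy.optimize import least_squares
```

```bash
mv glob.py gfit.py; sed -i '/f=lambda p,q/d' gfit.py; python3 gfit.py
```

```text
[0.0086 0.0373 0.6059 0.9727] [0.00074245 0.00748311 0.13700684 0.12905252] rms 0.0342 loads at nominal [20.4 12.1] mid 5.4858279846833256
[0.008  0.0364 0.5017 0.8798] 0 rms 0.0343 loads at nominal [21.6 12.9] mid 3.515514306222201
[0.01   0.0382 0.7932 1.128 ] 0 rms 0.0348 loads at nominal [18.3 10.8] mid 8.912880695997174
[0.012  0.0422 1.019  1.33  ] 0 rms 0.037 loads at nominal [15.8  9. ] mid 13.189682994018547
[0.014  0.0532 1.2589 1.5341] 0 rms 0.0395 loads at nominal [13.1  7.3] mid 17.630195771880764
[0.017  0.0615 1.4684 1.7191] 0 rms 0.0422 loads at nominal [10.7  5.7] mid 21.575064826389728
[0.02   0.0646 1.5859 1.8126] 0 rms 0.0449 loads at nominal [9.4 5. ] mid 23.684948208627898
```

Request:
{"op": "carry_out", "data": {
  "motion": [
    [[0,0,0.0001],0.08],
    [[0,0,0.0001],0.155],
    [[0,0,0.0001],0.155],
    [[0,0,0.0001],0.155]
  ]
}}

```text
time: 31.45
position: [0.4788, 0.2073, 0.0557]
tool_rot: [2.856, 1.309, 0.002]
ft_force: [2.4, 1.3, -2.6]
grip_width: 0.45
```

```bash
python3 st.py
```

```text
31.45 [0.4788 0.2073 0.0557] yaw 0.8597 F [ 2.42  1.27 -2.58] T [ 0.196 -0.414  0.156] w 39.16 q7 0.47 qd7 -0.001
```

Request:
{"op": "carry_out", "data": {
  "motion": [
    [[0,0,0],0],
    [[0,0,0],0],
    [[0,0,0],0],
    [[0,0,0],0],
    [[0,0,0],0],
    [[0,0,0.02],0],
    [[0,0,0.05],0],
    [[0,0,0.08],0],
    [[0,0,0.11],0],
    [[0,0,0.14],0],
    [[0,0,0.165],0],
    [[0,0,0.18],0],
    [[0,0,0.18],0]
  ],
  "grip": -1
}}

```text
time: 32.75
position: [0.4794, 0.2075, 0.2376]
tool_rot: [-2.855, -1.311, -0.006]
ft_force: [0.6, 0.2, 0.2]
grip_width: 1.002
```

Request:
{"op": "carry_out", "data": {
  "motion": [
    [[0,-0.01,0],-0.1],
    [[0,-0.04,0],-0.2],
    [[0,-0.08,0],-0.3],
    [[0,-0.12,0],-0.4],
    [[-0.003,-0.16,0],-0.5],
    [[-0.004,-0.2,0],-0.6],
    [[-0.004,-0.24,0],-0.7],
    [[-0.0045,-0.27,0],-0.8],
    [[-0.0045,-0.29,0],-0.9],
    [[-0.0045,-0.2995,0],-1.0],
    [[-0.0045,-0.2995,0],-1.1],
    [[-0.0045,-0.2995,0],-1.2],
    [[-0.0045,-0.2995,0],-1.2],
    [[-0.0045,-0.2995,0],-1.2]
  ]
}}

```text
time: 34.15
position: [0.4732, -0.0923, 0.2344]
tool_rot: [3.097, -0.526, -0.003]
ft_force: [-0.1, 0.3, 1.1]
grip_width: 1.0
```

```bash
python3 st.py
```

```text
34.15 [ 0.4732 -0.0923  0.2344] yaw -0.3365 F [-0.05  0.29  1.08] T [-0.101  0.044 -0.036] w 86.98 q7 -0.23 qd7 -0.003
```

Request:
{"op": "carry_out", "data": {
  "motion": [
    [[0,0,-0.02],0],
    [[0,0,-0.05],0],
    [[0,0,-0.08],0],
    [[0,0,-0.11],0],
    [[0,0,-0.14],0],
    [[0.0005,0,-0.16],0],
    [[0.0005,0,-0.17],0],
    [[0.0005,0,-0.176],0],
    [[0.0005,0,-0.178],0],
    [[0.0005,0,-0.178],0]
  ]
}}

```text
time: 35.15
position: [0.4748, -0.0925, 0.0581]
tool_rot: [-3.097, 0.529, -0.002]
ft_force: [0.2, -0.1, 0.0]
grip_width: 0.998
```

Request:
{"op": "carry_out", "data": {
  "motion": [
    [[0,0,0],0],
    [[0,0,0],0],
    [[0,0,0],0],
    [[0,0,0],0],
    [[0,0,0],0],
    [[0,0,0],0],
    [[0,0,0],0]
  ],
  "grip": 1,
  "squeeze": 30
}}

```text
time: 35.85
position: [0.4744, -0.0925, 0.0576]
tool_rot: [3.097, -0.53, 0.0]
ft_force: [1.0, 0.3, -0.4]
grip_width: 0.452
```

```bash
python3 st.py
```

```text
35.85 [ 0.4744 -0.0925  0.0576] yaw -0.339 F [ 1.04  0.27 -0.44] T [-0.115 -0.035  0.01 ] w 39.32 q7 -0.12 qd7 -0.001
```

Request:
{"op": "carry_out", "data": {
  "motion": [
    [[0,0,-0.0001],-0.1]
  ]
}}

```text
time: 35.95
position: [0.4744, -0.0925, 0.0575]
tool_rot: [3.066, -0.686, 0.0]
ft_force: [0.4, 0.4, 0.7]
grip_width: 0.451
```

```bash
python3 st.py
```

```text
35.95 [ 0.4744 -0.0925  0.0575] yaw -0.4404 F [0.38 0.43 0.65] T [-0.053  0.057  0.235] w 39.21 q7 -0.22 qd7 -1.039
```

Request:
{"op": "carry_out", "data": {
  "motion": [
    [[0,0,0.0001],0.1]
  ]
}}

```text
time: 36.05
position: [0.4744, -0.0925, 0.0576]
tool_rot: [3.096, -0.532, 0.0]
ft_force: [-0.3, 0.2, -0.3]
grip_width: 0.453
```

```bash
python3 st.py
```

```text
36.05 [ 0.4744 -0.0925  0.0576] yaw -0.3401 F [-0.3   0.15 -0.32] T [-0.05   0.08  -0.147] w 39.45 q7 -0.12 qd7 1.117
```

Request:
{"op": "carry_out", "data": {
  "motion": [
    [[0,0,0.0001],0.1]
  ]
}}

```text
time: 36.15
position: [0.4743, -0.0925, 0.0577]
tool_rot: [3.12, -0.369, 0.0]
ft_force: [0.2, 0.4, 0.2]
grip_width: 0.455
```

```bash
python3 st.py
```

```text
36.15 [ 0.4743 -0.0925  0.0577] yaw -0.2355 F [0.18 0.41 0.19] T [-0.112  0.034 -0.128] w 39.55 q7 -0.01 qd7 0.981
```

Request:
{"op": "carry_out", "data": {
  "motion": [
    [[0,0,-0.0001],-0.1]
  ]
}}

```text
time: 36.25
position: [0.4744, -0.0925, 0.0576]
tool_rot: [3.097, -0.528, 0.0]
ft_force: [1.5, -0.1, 0.3]
grip_width: 0.45
```

```bash
python3 st.py
```

```text
36.25 [ 0.4744 -0.0925  0.0576] yaw -0.3379 F [ 1.46 -0.1   0.31] T [-0.041  0.023  0.132] w 39.13 q7 -0.12 qd7 -1.118
```

Request:
{"op": "carry_out", "data": {
  "motion": [
    [[0,0,-0.0001],-0.1]
  ]
}}

```text
time: 36.35
position: [0.4744, -0.0925, 0.0575]
tool_rot: [3.065, -0.689, 0.0]
ft_force: [0.7, -0.3, -0.0]
grip_width: 0.453
```

```bash
python3 st.py
```

```text
36.35 [ 0.4744 -0.0925  0.0575] yaw -0.4424 F [ 0.68 -0.26 -0.04] T [-0.122  0.078  0.195] w 39.44 q7 -0.22 qd7 -0.982
```

Request:
{"op": "carry_out", "data": {
  "motion": [
    [[0,0,0.0001],0.1]
  ]
}}

```text
time: 36.45
position: [0.4744, -0.0925, 0.0576]
tool_rot: [3.096, -0.532, 0.0]
ft_force: [0.1, 0.2, 1.0]
grip_width: 0.454
```

```bash
python3 st.py
```

```text
36.45 [ 0.4744 -0.0925  0.0576] yaw -0.3401 F [0.07 0.17 0.99] T [-0.122  0.054 -0.072] w 39.5 q7 -0.12 qd7 1.118
```

Request:
{"op": "carry_out", "data": {
  "motion": [
    [[0,0,0.0001],0.1]
  ]
}}

```text
time: 36.55
position: [0.4743, -0.0925, 0.0576]
tool_rot: [3.12, -0.369, -0.0]
ft_force: [-0.1, -0.1, 0.6]
grip_width: 0.452
```

```bash
python3 st.py
```

```text
36.55 [ 0.4743 -0.0925  0.0576] yaw -0.2355 F [-0.07 -0.11  0.65] T [-0.129  0.066 -0.19 ] w 39.36 q7 -0.01 qd7 0.982
```

Request:
{"op": "carry_out", "data": {
  "motion": [
    [[0,0,-0.0001],-0.1]
  ]
}}

```text
time: 36.65
position: [0.4743, -0.0925, 0.0576]
tool_rot: [3.097, -0.528, 0.0]
ft_force: [0.3, -0.2, -0.5]
grip_width: 0.45
```

```bash
python3 st.py
```

```text
36.65 [ 0.4743 -0.0925  0.0576] yaw -0.3379 F [ 0.32 -0.16 -0.47] T [-0.071  0.027  0.157] w 39.12 q7 -0.12 qd7 -1.118
```

Request:
{"op": "carry_out", "data": {
  "motion": [
    [[0,0,0],0],
    [[0,0,0],0],
    [[0,0,0],0]
  ]
}}

```text
time: 36.95
position: [0.4743, -0.0925, 0.0576]
tool_rot: [3.097, -0.528, 0.0]
ft_force: [-0.1, -0.2, 0.5]
grip_width: 0.453
```

Request:
{"op": "carry_out", "data": {
  "motion": [
    [[0,0,0],0],
    [[0,0,0],0],
    [[0,0,0],0],
    [[0,0,0],0],
    [[0,0,0],0],
    [[0,0,0.02],0],
    [[0,0,0.05],0],
    [[0,0,0.08],0],
    [[0,0,0.11],0],
    [[0,0,0.14],0],
    [[0,0,0.165],0],
    [[0,0,0.18],0],
    [[0,0,0.18],0],
    [[0,0,0.18],0]
  ],
  "grip": -1
}}

```text
time: 38.35
position: [0.4741, -0.0924, 0.2371]
tool_rot: [-3.097, 0.53, 0.0]
ft_force: [0.3, 0.3, -0.8]
grip_width: 1.002
```

```bash
python3 st.py; python3 - <<'E'
from bench import eyes
import cv2
cv2.imwrite("pics/s9.png",eyes.get_image("scene")["pixels"])
E
```

```text
38.35 [ 0.4741 -0.0924  0.2371] yaw -0.3389 F [ 0.31  0.29 -0.75] T [-0.117  0.056 -0.016] w 87.13 q7 -0.24 qd7 -0.001
```

View pics/s9.png

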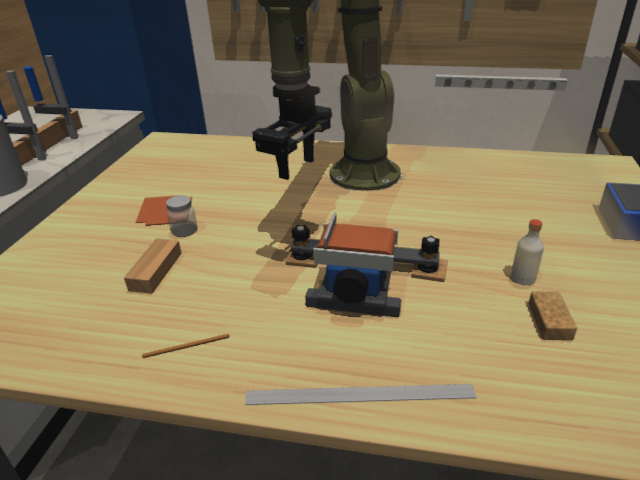

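The gripper is open and clear above the right knob. The sander (knobs at (430,243) and (300,233)) and the bystanders are where they were at the start.

```bash
python3 -c "
from bench import ticket; print(ticket.close_job())"
```

```text
the job is handed in; nothing more can be done
None
```

Both feet are wound down onto their packers and the job is handed in after about 38 s. The gripper is open and clear, and the last picture shows the sander and bystanders unmoved. The load sharing is estimated from turning torque, not measured directly.

| | Net turn clockwise | Estimated load |
|---|---|---|
| Left foot | about 2.1 rad | about 13 N |
| Right foot | about 2.45 rad | about 12 N |
| Middle foot | not turned | about 12–13 N, by subtraction from an assumed 38 N |

- **Gentle handling:** the wrist forces I read stayed within about 7 N. I wound the left foot too far at first, so I backed it off about 0.25 rad to even the loads.
- **Last check:** rocking the right knob gave about 0.157 N m. The left was about 0.175 N m by the earlier fit; I did not measure it again at its final setting.
- **What disagreed:** torque readings scatter by about 0.03 N m. My fits gave about 0.009 to 0.012 N m per N, at the "held still" end of the stated range although the knobs were moving. Over that range the screw feet could be at about 11 to 16 N, and the middle foot at 8 to 15 N.

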